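# Clamp a filter disc in the bench filter stand and hold the cam lever at full lift

## Task

Make up the filter stack on the round seat of the clamp stand: set the solid ceramic filter disc down in the middle of the seat (it is brittle, do not drop it), then lay the flat steel retaining ring centred on top of it, letting go of both. Then swing the stand's pressure arm home over the stack, and turn the spring-return cam lever up to its point of highest lift, where it stands straight up, so that the stack is pressed against the foot. The lever does not lock: finish while still holding it there, and leave the glassware, tip box, bottle and tube rack alone.

Things in the scene. Friction and masses are not known exactly. Their poses are not given: they have to be found in the camera images.
- stand: Fixed steel clamp stand, base plate 130 x 205 mm. Origin at bench level under the middle of the round seat; x points away from the robot (turned by up to 0.3 rad), y left, z up. Cam lever on its right; 28 mm column of the swing arm at x = 0, y = +100 mm, with the arm's hub up to 155 mm; a small gauge in front of it (x = -45, y = 98, top 82 mm).
- seat (a point): Middle of the top face of the round perforated seat, 62 mm across, raised 4 mm on the 80 mm round platen. 88.5 mm above the bench when the lever is down; the platen with the seat rises about 12 mm at full lift.
- filter_mid (a point): Centre (half-way up) of the ceramic filter disc: a solid white disc without a hole, 50 mm across, 8 mm thick, about 55 g, lying flat on the bench at the start.
- ring_mid (a point): Centre (half-way up, in the middle of the hole) of the plain steel retaining ring: 60 mm outside, 36 mm hole, 8 mm thick, about 110 g, lying flat on the bench at the start.
- filter: The ceramic filter disc; origin at the centre of its underside, z up.
- ring: The retaining ring; origin at the centre of its underside, z up.
- swing_grip (a point): On the axis of the upright steel spring housing on the free end of the swing arm, a plain round post 28 mm across and 32 mm tall, 16 mm above its lower end (the arm's top face is 16 mm below this point, the post's top 16 mm above; the point is 162.5 mm above the bench). It is the grip for swinging the arm, 100 mm from the column's axis.
- swing (a joint): Angle of the swing arm about the upright column, rad: 0 = home against its stop, the foot exactly over the seat; larger = swung away to the far (stand +x) side, anticlockwise seen from above; 1.9 = the end. At angle a the grip lies at stand x = 0.1 sin a, y = 0.1 - 0.1 cos a. Stiff enough to stay where it is left (about 1.2 N at the grip moves it).
- foot: Round steel pressure foot, 54 mm across, under the free end of the swing arm, on a spring of 4 N/mm. Over the seat its underside stands 8 mm above the finished stack with the lever down. Origin at the centre of its underside.
- lever_grip (a point): Centre of the cam lever's crank handle: a grey plastic sleeve, 22 mm across and 42 mm long, that revolves freely on its spindle. It sticks out level to the right (stand -y) from the end of the lever, parallel to the lever's axis and 100 mm from it. The lever itself, a 13 mm round steel bar, runs beside the sleeve's left end, its middle 33 mm to the left (stand +y) of this point.
- lever_axis (a point): Point on the lever's axis, in the plane in which lever_grip swings (97 mm to the right of the seat's middle, 52 mm above the bench). The axis is the stand's y axis direction.
- lever (a joint): Angle of the cam lever, rad: 0 = down on its rest, pointing at the robot side (stand -x) and 0.17 rad above level; grows as the grip goes up and over. Highest lift at 1.40, lever straight up; beyond that the platen sinks again (end stop 2.1). At angle t the grip lies at -0.1 cos(t + 0.17) along stand x and 0.1 sin(t + 0.17) up from lever_axis. A return spring and the stack's load push it back towards 0 (about 3 to 6 N at the grip), and it falls back if let go.
- beaker: Bystander: empty glass beaker, 70 mm across, 92 mm tall; origin under its centre.
- tipbox: Bystander: pipette tip box, 82 x 122 x 63 mm; origin under its centre.
- tuberack: Bystander: low rack with small capped tubes, 60 x 160 x 43 mm; origin under its centre.
- reagent: Bystander: amber reagent bottle, 60 mm across, 120 mm tall; origin under its centre.
Mind the look-alikes: they are no part of the job. What is shaped like the filter but purple or yellow is not meant.

How it is judged:
By the outcome, as a careful person would: the job done as asked, in the order asked, and still so for the second after the job is handed in, while the arm keeps its last pose, push and grip.
It also fails if it takes over 72 s, if anything falls off the work surface, if the arm or the gripper's body presses on something with over 40 N, if the wrist force passes 120 N, or if a joint passes its speed limit or range.

## Robot

A 6-joint arm with a two-finger parallel gripper is mounted at the origin on the work surface. World frame = base frame: x ahead of the robot, y to its left, z up, the work surface at z = 0. Lengths are in mm, angles in rad, forces in N, time in s.
With the tool pointing down it reaches from about 275 to 775 mm from the base axis. Payload 14.6 kg.
Tool frame: the origin (TCP) lies at the very end of the fingers, on their centre line; the grasp point (between the pads) lies ctrl.grasp_offset behind it (ctrl.grasp_offset is the distance from the TCP to the grasp point, in mm); y points along the fingers, z is the direction in which the jaws open and shut, and the axes are right-handed (so a half turn about y gives the same grasp; the last joint's range is limited). The gripper opens to 85 mm and grips with 20 to 120 N. Pads are 22 mm wide; open, the fingers measure 114 mm over their backs; the gripper's body (76 mm by 85 mm) begins 54 mm behind the grasp point. The pads swing forward as they close: fully open they stand 13 mm farther back than shut.
Start: joints at [-1.423, 0.263, -0.048, 1.259, 0, 1.415], TCP at [156.545, -501.121, 231.278] pointing down, gripper open.
Joint ranges: [-2.65, 2.65], [-0.89, 1.7], [-1.18, 1.37], [-2.13, 2.11], [-1.35, 1.29], [-3.14, 3.14]. Speed limits (rad/s): [1.89, 1.89, 2.57, 2.79, 3.14, 3.14].

## Interface

Orientations are given as a unit quaternion [w, x, y, z].
In Python, from cell import ctrl gives the robot as it stands. The module is installed in compiled form; this text tells all that it offers.
- The arm moves only by the tool jog_arm, never from a script. Its argument "series" is a list of rows, each an object of numbers: "tx", "ty", "tz": the shift along the tool's x, y, z in m; "rx", "ry", "rz": the turn, a rotation vector about the tool's x, y, z in rad; "fingers": the opening, from 0 (shut) to 1 (fully open). In form: [{"tx": .., "ty": .., "tz": .., "rx": .., "ry": .., "rz": .., "fingers": ..}, ...]. A call has 1 to 10 rows; each row is the pose to reach, as a shift and turn from the pose commanded when the call began, along the tool's axes at that moment; what a row does not reach only later rows make up. A row lasts 1/12 s, in which the tool goes at most 41.7 mm and 7.16 degrees, less where a joint would pass 70% of its speed; a pose out of reach is approached as far as the arm can. A call with a gripper value outside its range is refused whole. The fingers move at their own pace and stop on an object; "squeeze" is the grip in N (left out, the last holds). Time passes only in rows, so rows that repeat a pose let the fingers close. It gives the time, the measured TCP pose, the force and the opening at its end, in the units of the state.
- ctrl.observe(): the state, without advancing time (a new reading comes with each control period).
- ctrl.camera(name): name is "scene" or "top"; returns a dict with "color" (400x640x3 uint8, red, green, blue), "range_z" (400x640 float32, mm along the optical axis (not along the pixel's ray), 0 where there is no reading), "fx", "fy", "cx", "cy" (pixels), "rvec" (rotation vector, rad) and "tvec" (3), from world to camera coordinates, as OpenCV has them. Camera axes: x right, y down, z forward; pixel columns grow to the right and rows downward; lengths in mm; the calibration is good to about 2 mm. A picture is of the moment at which its call begins.
- ctrl.hand_in(): hands the job in, once; it reports no verdict.
The state is a dict: "t": time; "joint_positions": joint angles; "qvel": joint speeds; "joint_efforts": joint torques, N m; "position": TCP position; "tool_rot": TCP orientation; "force": force on the tool from outside, world axes, zero at the start; "moment": the same for the moment, N m; "gripper_width": finger opening in mm.
Only numpy, scipy, OpenCV 4.12 (cv2) and the standard library are available. Lean on these libraries where they do the work, as an engineer would, in place of code of your own. Each camera call takes 0.05 s, during which the arm holds its last target.

## Working session

There is one attempt and no reset: what is moved stays moved. The work goes in short steps, Python scripts to look and compute and a tool call to move; the robot and the scene stay as the last step left them, time stands still between calls to the robot, and variables do not carry over. Pictures are saved under pics/ and viewed, and the job is handed in when it is done.

Besides the shell and the picture viewer there is one more tool, called after "Request:" by a JSON object that holds its "api" and its "payload". jog_arm: Moves the arm, as the interface text tells. Its arguments: {"type":"object","properties":{"series":{"type":"array"},"squeeze":{"type":"number"}},"required":["series"]}

```bash
mkdir -p pics; ls
python3 - <<'E'
from cell import ctrl
import cv2,pickle
print(ctrl.observe(), ctrl.grasp_offset)
for n in("scene","top"):
    c=ctrl.camera(n); pickle.dump(c,open(n+"0.pkl","wb")); cv2.imwrite(f"pics/{n}0.png",c["color"][:,:,::-1]); print(n,c["fx"],c["cx"],c["cy"],c["rvec"],c["tvec"])
E
```

```text
pics
{'t': 0.0, 'joint_positions': array([-1.42330349e+00,  2.63527584e-01, -4.89231832e-02,  1.25941682e+00,
        4.42787197e-06,  1.41547833e+00]), 'qvel': array([ 0.0010302 , -0.00100949, -0.00071506, -0.00146277,  0.00013819,
       -0.0009597 ]), 'joint_efforts': array([ 4.27308289e-03, -6.37615657e+01,  3.84561861e+01,  1.39166266e-02,
        7.98024575e-05,  1.03574638e-05]), 'position': array([ 156.50359081, -500.84229708,  230.8277373 ]), 'tool_rot': array([ 0.10665426, -0.10664817,  0.69939617, -0.6986387 ]), 'force': array([-0.43515943,  0.65140949,  0.55284523]), 'moment': array([-0.00192012, -0.01909189, -0.01721291]), 'gripper_width': 85.12149972393314} 18.700000000000003
scene 411.74682403853956 321.8560599599991 197.1008288993651 [ 1.27966611  2.44021027 -0.80541921] [ 327.10581524 -287.863039   1466.02580459]
top 366.50784876447074 317.95856023629585 200.17553903947882 [ 2.08549802 -2.13426278  0.22647309] [   2.2913262   580.27581454 1050.32211001]
```

View pics/scene0.png

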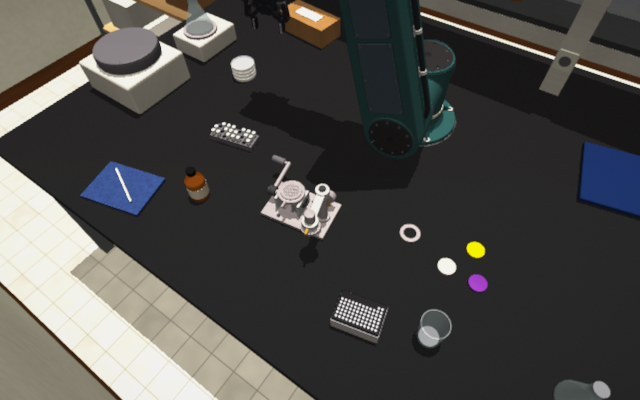

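View pics/top0.png

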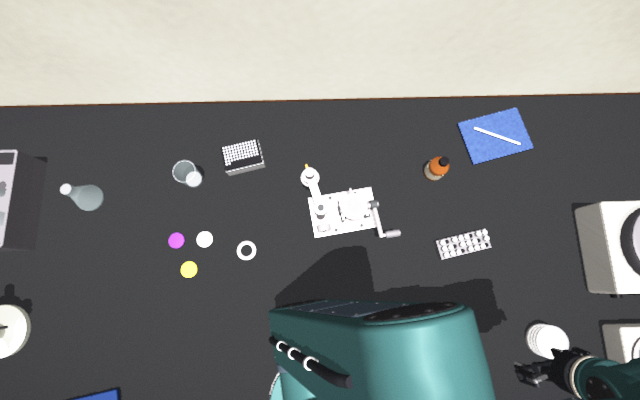

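Discs in the top view: white (204,239), purple (176,240), yellow (189,269), white round stack by the hand (546,340). The ring is at (246,250). I choose the white disc at (204,239). Next I'll check it close up and measure.

```bash
cat > h.py <<'E'
import numpy as np,cv2,pickle
from scipy.spatial.transform import Rotation as R
def pts(c):
    """world xyz for each pixel"""
    v,u=np.mgrid[0:400,0:640]; z=c["range_z"].astype(float)
    p=np.stack([(u-c["cx"])/c["fx"]*z,(v-c["cy"])/c["fy"]*z,z],-1)
    Rm=cv2.Rodrigues(np.array(c["rvec"],float))[0]
    w=(p-np.array(c["tvec"]).ravel())@Rm
    w[z<=0]=np.nan
    return w
def onplane(c,u,v,h):
    Rm=cv2.Rodrigues(np.array(c["rvec"],float))[0]; t=np.array(c["tvec"]).ravel()
    d=Rm.T@np.array([(u-c["cx"])/c["fx"],(v-c["cy"])/c["fy"],1]); o=-Rm.T@t
    return o+d*(h-o[2])/d[2]
def proj(c,P):
    return cv2.projectPoints(np.array(P,float).reshape(-1,3),np.array(c["rvec"],float),np.array(c["tvec"],float),np.array([[c["fx"],0,c["cx"]],[0,c["fy"],c["cy"]],[0,0,1]]),None)[0].reshape(-1,2)
def load(n): return pickle.load(open(n,"rb"))
E
python3 - <<'E'
from h import *
c=load("top0.pkl"); s=load("scene0.pkl")
cv2.imwrite("pics/ct.png",cv2.resize(c["color"][140:290,150:420,::-1],None,fx=2.9,fy=2.9,interpolation=cv2.INTER_CUBIC))
cv2.imwrite("pics/cs.png",cv2.resize(s["color"][140:300,240:500,::-1],None,fx=3,fy=3,interpolation=cv2.INTER_CUBIC))
for cam,nm,boxes in((c,"top",{"filt":(190,225,218,254),"ring":(232,236,260,264)}),(s,"scene",{"filt":(435,255,460,278),"ring":(397,220,424,245)})):
    w=pts(cam)
    for k,(a,b,d,e) in boxes.items():
        sub=cam["color"][b:e,a:d].min(-1).astype(int); m=sub>90
        vs,us=np.nonzero(m)
        cnt=cv2.convexHull(np.stack([us,vs],1).astype(np.int32)); (eu,ev),ax,_=cv2.fitEllipse(cnt)
        print(nm,k,m.sum(),"ell",eu+a,ev+b,ax,onplane(cam,eu+a,ev+b,8).round(1), "depthmed",np.nanmedian(w[b:e,a:d][m],0).round(1))
E
```

```text
top filt 245 ell 204.21628952026367 238.74463272094727 (17.027536392211914, 17.867656707763672) [477.1 345.7   8. ] depthmed [476.6 346.4   7.6]
top ring 265 ell 246.00207614898682 250.04956150054932 (20.09048843383789, 21.043880462646484) [439.1 214.9   8. ] depthmed [438.8 215.    7.1]
scene filt 274 ell 446.45269203186035 265.87235260009766 (16.796396255493164, 19.976408004760742) [478.9 346.9   8. ] depthmed [478.5 347.    8.1]
scene ring 221 ell 409.6709499359131 232.4135513305664 (18.006681442260742, 21.759428024291992) [441.2 215.8   8. ] depthmed [441.8 215.7   7.7]
```

Run:
```python
from h import *
c=load("top0.pkl");w=pts(c)
np.set_printoptions(linewidth=250,suppress=True)
# heights in stand area
print(w[160:244:3,296:404:4,2].round(0).astype(int))
```

```text
[[                   1                    1                    2                   -2                   -2                    3                    1                    2                   -3                    0                    2
                     1                    3                    4                   -2                    1                    0                   -3                   -3                    1                    1                   -4
                     4                    0                   -1                   -1                   -3]
 [                  -1                    1                    4                    1                    3                    5                   -1                    4                    1                    0                    0
                     4                    3                    0                    2                   -3                    1                    1                    4                   -2                   -3                    4
                     3                   -3                 
[... 14332 characters left out ...]
9                    1                   -3                   -1]
 [                   4                    2                   -2                    3                    1                    5                    0                   -1 -9223372036854775808                    0                   -1
                     0                    1                    0                    2                   -2                   -1                    2                    2                   -1                    5                   -1
                     2                    3                    0                   -1                    1]]<stdin>:5: RuntimeWarning: invalid value encountered in cast
```

View pics/ct.png

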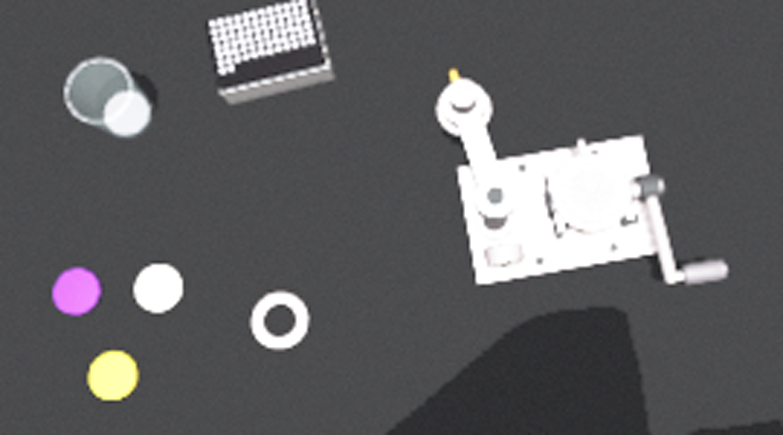

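View pics/cs.png

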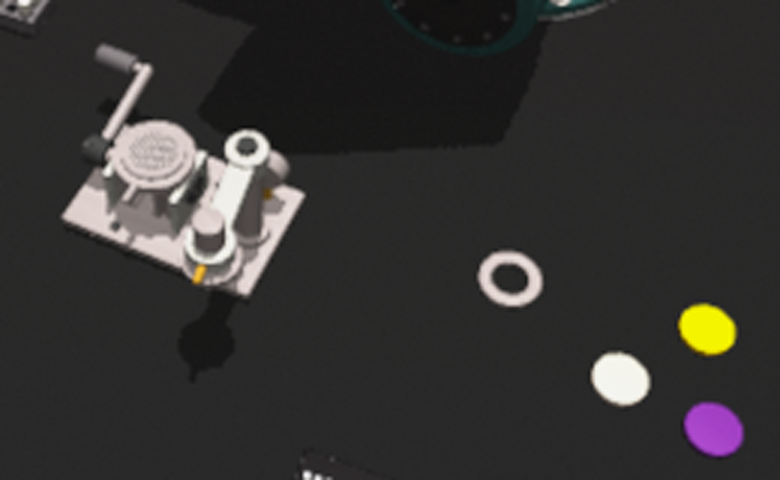

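White disc at crop (158,288) is solid and white, so it is the filter. The ring is at crop (280,320), and the purple and yellow discs are separate. The stand has its arm swung away to the far side and its lever pointing toward the robot. Now the stand pose.

Run:
```python
from h import *
np.set_printoptions(linewidth=200,suppress=True,precision=1)
for n in("top0.pkl","scene0.pkl"):
    c=load(n);w=pts(c).reshape(-1,3)
    w=w[(w[:,0]>400)&(w[:,0]<720)&(w[:,1]>-260)&(w[:,1]<140)&(w[:,2]>10)]
    z=w[:,2]
    b=w[(z>12)&(z<21)]; 
    rect=cv2.minAreaRect(w[:,:2].astype(np.float32)[(z>12)&(z<21)]); print(n,"base",rect)
    p=w[(z>84)&(z<96)]; (x,y),r=cv2.minEnclosingCircle(p[:,:2].astype(np.float32)); print("platen",len(p),x,y,r,p[:,:2].mean(0),p[:,2].mean())
    a=w[(z>141)&(z<154)]; print("arm rect",cv2.minAreaRect(a[:,:2].astype(np.float32)))
    a=w[(z>168)&(z<185)]; print("post",len(a),a.mean(0),cv2.minEnclosingCircle(a[:,:2].astype(np.float32)))
    a=w[(z>60)&(z<95)&(w[:,1]<-95)]; print("lever",len(a)); 
    a=a[np.argsort(a[:,1])]; print(a[::max(1,len(a)//12)])
s=load("scene0.pkl");c=load("top0.pkl")
cv2.imwrite("pics/ct2.png",cv2.resize(c["color"][155:245,295:405,::-1],None,fx=7,fy=6.6,interpolation=cv2.INTER_CUBIC)//2)
cv2.imwrite("pics/cs2.png",cv2.resize(s["color"][150:250,255:345,::-1],None,fx=6,fy=6,interpolation=cv2.INTER_CUBIC))
```

```text
top0.pkl base ((550.7094116210938, -87.23735046386719), (130.78128051757812, 204.95660400390625), 8.666449546813965)
platen 491 501.1714782714844 -112.55780792236328 105.70584106445312 [ 553.9 -114.1] 88.0242721848782
arm rect ((594.4668579101562, 2.1169357299804688), (153.77378845214844, 42.162513732910156), 15.248221397399902)
post 83 [633.9  13.1 178.1] ((634.8121948242188, 13.076699256896973), 13.752666473388672)
lever 793
[[ 479.3 -247.9   72.9]
 [ 479.2 -220.4   78. ]
 [ 483.8 -192.5   70.6]
 [ 539.9 -185.3   60.8]
 [ 573.6 -177.8   62.4]
 [ 527.6 -150.9   65.6]
 [ 544.8 -140.    88.8]
 [ 542.4 -131.3   86.8]
 [ 572.6 -123.8   87.1]
 [ 522.3 -115.9   84. ]
 [ 564.3 -108.7   85.2]
 [ 566.4 -102.5   90.1]
 [ 589.6  -95.1   82.4]]
scene0.pkl base ((555.212890625, -88.03102111816406), (131.83421325683594, 205.8470001220703), 8.698787689208984)
platen 445 547.1173706054688 -79.2502212524414 76.48959350585938 [ 559.8 -110. ] 87.9092322483043
arm rect ((598.8116455078125, 0.5762786865234375), (153.91331481933594, 42.748931884765625), 15.583996772766113)
post 103 [641.1  14.4 177.6] ((638.7357788085938, 12.75478744506836), 15.043069839477539)
lever 717
[[ 478.6 -249.6   76.5]
 [ 487.7 -219.4   72.1]
 [ 492.4 -192.6   71. ]
 [ 526.6 -185.1   68.1]
 [ 573.  -178.6   64.4]
 [ 559.6 -149.2   85.9]
 [ 571.6 -139.5   87.3]
 [ 545.5 -130.6   89. ]
 [ 555.4 -122.7   91.5]
 [ 597.9 -115.7   82.5]
 [ 564.5 -108.9   88.1]
 [ 534.2 -103.4   87.4]
 [ 529.9  -96.2   83.3]]
```

View pics/ct2.png

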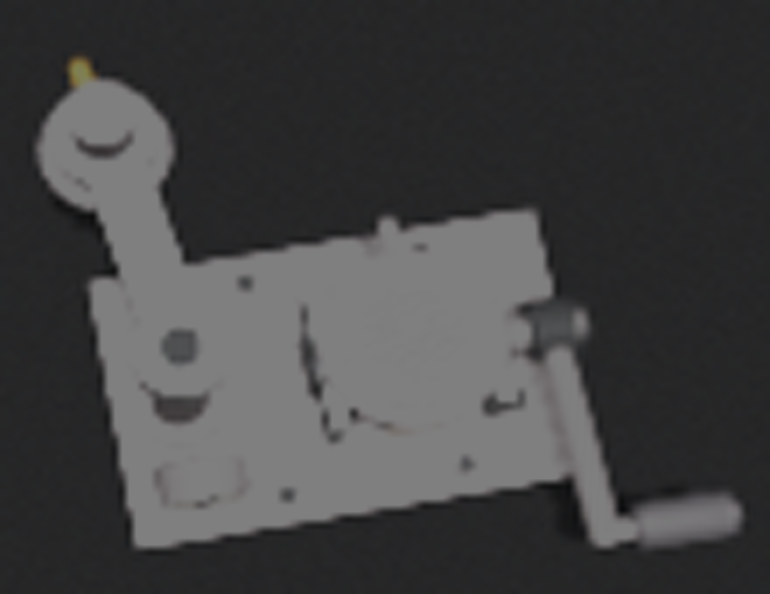

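View pics/cs2.png

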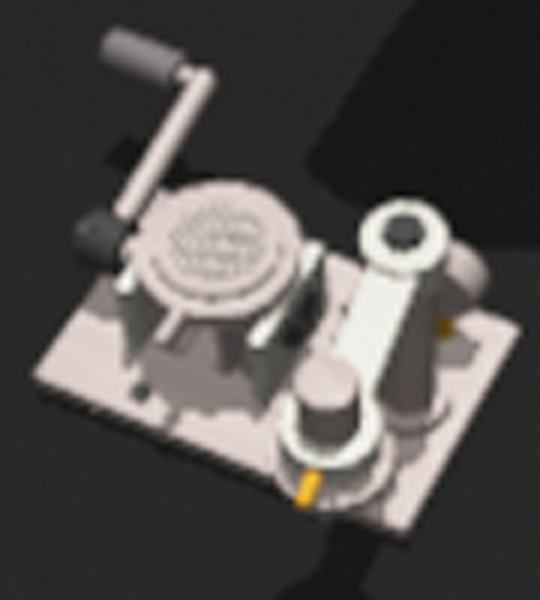

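```bash
cat > stand.py <<'E'
from h import *
from scipy.optimize import least_squares
def circ(P,c0,r,zl,zh,cut):
    q=P[(P[:,2]>zl)&(P[:,2]<zh)&(np.hypot(P[:,0]-c0[0],P[:,1]-c0[1])<cut)]
    m=q[:,:2].mean(0)
    # coverage fit: grid centroid of convex hull
    h=cv2.convexHull(q[:,:2].astype(np.float32)); M=cv2.moments(h); 
    return m,np.array([M["m10"],M["m01"]])/M["m00"],np.sqrt(M["m00"]/np.pi),len(q)
E
python3 - <<'E'
from stand import *
np.set_printoptions(linewidth=200,suppress=True,precision=1)
for n in("top0.pkl","scene0.pkl"):
    c=load(n);w=pts(c).reshape(-1,3);w=w[~np.isnan(w[:,0])]
    print(n,"platen",circ(w,(555,-112),40,79,97,48))
    print(" hub",circ(w,(568,-14),20,151,162,24))
    print(" post",circ(w,(636,13),14,170,186,24))
E
```

```text
top0.pkl platen (array([ 554.2, -113.6]), array([ 555.9, -114. ]), np.float64(39.81803031472484), 570)
 hub (array([552.3, -16.3]), array([559.7, -15. ]), np.float64(13.477962849491988), 25)
 post (array([634. ,  13.2]), array([634.6,  13.3]), np.float64(12.896198871251913), 82)
scene0.pkl platen (array([ 561.8, -112.6]), array([ 559.3, -115. ]), np.float64(39.52978262086207), 521)
 hub (array([552.6, -13.9]), array([553.6, -14.6]), np.float64(11.136615969738475), 40)
 post (array([640.9,  14.1]), array([639.7,  13.1]), np.float64(13.182688909733873), 99)
```

```bash
cat >> h.py <<'E'
def quat2R(q): return R.from_quat([q[1],q[2],q[3],q[0]]).as_matrix()
def to(st,target,yaw=None):
    """shift tx,ty,tz(m) from measured pose to world target(mm)"""
    return (quat2R(st["tool_rot"]).T@(np.array(target,float)-st["position"])/1000).round(4)
E
python3 - <<'E'
from h import *
from cell import ctrl
s=ctrl.observe(); M=quat2R(s["tool_rot"]); print(M.round(3))
c=load("top0.pkl")
print(onplane(c,320.7,205.8,153))
for p in((189,269),(176,240)): print(onplane(c,*p,8))
print(to(s,[478,346,200]),to(s,[478,346,120]))
E
```

```text
[[-0.955 -0.     0.298]
 [-0.298  0.001 -0.955]
 [-0.    -1.    -0.001]]
[544.40734319 -17.98299615 153.        ]
[385.42974126 388.38060362   8.        ]
[475.2510287  433.39540123   8.        ]
[-0.5594  0.0316 -0.7125] [-0.5594  0.1116 -0.7124]
```

```bash
cat > g.py <<'E'
import sys
from h import *
from cell import ctrl
# usage: g.py x y z yaw(of tool z, rad) ; prints row values
def go(x,y,z,yaw=0.0):
    s=ctrl.observe(); M=quat2R(s["tool_rot"])
    T=np.array([[-np.sin(yaw)*-1,0,np.cos(yaw)],[-np.cos(yaw),0,np.sin(yaw)],[0,-1,0]],float)
    # columns x,y,z : y=-Z, z=(cos,sin,0), x=y cross z
    yv=np.array([0,0,-1.]);zv=np.array([np.cos(yaw),np.sin(yaw),0]);T=np.stack([np.cross(yv,zv),yv,zv],1)
    d=M.T@(np.array([x,y,z])-s["position"])/1000; r=R.from_matrix(M.T@T).as_rotvec()
    print("t=%.2f pos %s yaw %.3f w %.1f F %s"%(s["t"],s["position"].round(1),np.arctan2(M[1,2],M[0,2]),s["gripper_width"],s["force"].round(1)))
    print("  tx %.4f ty %.4f tz %.4f | rx %.3f ry %.3f rz %.3f"%(*d,*r))
if __name__=="__main__": go(*map(float,sys.argv[1:]))
E
python3 g.py 478 346 120 0; python3 g.py 330 -80 230 0
```

```text
t=0.10 pos [ 156.5 -500.9  230.9] yaw -1.268 w 85.6 F [ 0.2 -0.8  0.2]
  tx -0.5594 ty 0.1116 tz -0.7124 | rx 0.001 ry -1.268 rz -0.001
t=0.10 pos [ 156.5 -500.9  230.9] yaw -1.268 w 85.6 F [ 0.2 -0.8  0.2]
  tx -0.2911 ty 0.0012 tz -0.3500 | rx 0.001 ry -1.268 rz -0.001
```

Request:
{"api": "jog_arm", "payload": {"series": [{"tx": -0.559, "ty": 0.06, "tz": -0.712, "ry": -1.268, "fingers": 0.85}, {"tx": -0.559, "ty": 0.06, "tz": -0.712, "ry": -1.268}, {"tx": -0.559, "ty": 0.06, "tz": -0.712, "ry": -1.268}, {"tx": -0.559, "ty": 0.06, "tz": -0.712, "ry": -1.268}, {"tx": -0.559, "ty": 0.06, "tz": -0.712, "ry": -1.268}, {"tx": -0.559, "ty": 0.06, "tz": -0.712, "ry": -1.268}, {"tx": -0.559, "ty": 0.06, "tz": -0.712, "ry": -1.268}, {"tx": -0.559, "ty": 0.06, "tz": -0.712, "ry": -1.268}, {"tx": -0.559, "ty": 0.06, "tz": -0.712, "ry": -1.268}, {"tx": -0.559, "ty": 0.06, "tz": -0.712, "ry": -1.268}], "squeeze": 30}}

```text
invalid input
```

```bash
python3 g.py 478 346 120 0
```

```text
t=0.10 pos [ 156.5 -500.9  230.9] yaw -1.268 w 85.6 F [ 0.2 -0.8  0.2]
  tx -0.5594 ty 0.1116 tz -0.7124 | rx 0.001 ry -1.268 rz -0.001
```

Request:
{"api": "jog_arm", "payload": {"series": [{"tx": -0.559, "ty": 0.06, "tz": -0.712, "rx": 0, "ry": -1.268, "rz": 0, "fingers": 0.85}, {"tx": -0.559, "ty": 0.06, "tz": -0.712, "rx": 0, "ry": -1.268, "rz": 0, "fingers": 0.85}, {"tx": -0.559, "ty": 0.06, "tz": -0.712, "rx": 0, "ry": -1.268, "rz": 0, "fingers": 0.85}, {"tx": -0.559, "ty": 0.06, "tz": -0.712, "rx": 0, "ry": -1.268, "rz": 0, "fingers": 0.85}, {"tx": -0.559, "ty": 0.06, "tz": -0.712, "rx": 0, "ry": -1.268, "rz": 0, "fingers": 0.85}, {"tx": -0.559, "ty": 0.06, "tz": -0.712, "rx": 0, "ry": -1.268, "rz": 0, "fingers": 0.85}, {"tx": -0.559, "ty": 0.06, "tz": -0.712, "rx": 0, "ry": -1.268, "rz": 0, "fingers": 0.85}, {"tx": -0.559, "ty": 0.06, "tz": -0.712, "rx": 0, "ry": -1.268, "rz": 0, "fingers": 0.85}, {"tx": -0.559, "ty": 0.06, "tz": -0.712, "rx": 0, "ry": -1.268, "rz": 0, "fingers": 0.85}, {"tx": -0.559, "ty": 0.06, "tz": -0.712, "rx": 0, "ry": -1.268, "rz": 0, "fingers": 0.85}], "squeeze": 30}}

```text
t: 0.93
position: [301.6, -117.7, 204.1]
tool_rot: [-0.491, 0.491, -0.509, 0.509]
force: [2.6, -2.1, 0.2]
gripper_width: 72.6
```

```bash
python3 g.py 478 346 120 0
```

```text
t=0.93 pos [ 301.6 -117.7  204.1] yaw -0.036 w 72.6 F [ 2.6 -2.1  0.2]
  tx -0.4697 ty 0.0841 tz 0.1596 | rx -0.000 ry -0.036 rz 0.000
```

Request:
{"api": "jog_arm", "payload": {"series": [{"tx": -0.469, "ty": 0.084, "tz": 0.16, "rx": 0, "ry": -0.02, "rz": 0, "fingers": 0.85}, {"tx": -0.469, "ty": 0.084, "tz": 0.16, "rx": 0, "ry": -0.02, "rz": 0, "fingers": 0.85}, {"tx": -0.469, "ty": 0.084, "tz": 0.16, "rx": 0, "ry": -0.02, "rz": 0, "fingers": 0.85}, {"tx": -0.469, "ty": 0.084, "tz": 0.16, "rx": 0, "ry": -0.02, "rz": 0, "fingers": 0.85}, {"tx": -0.469, "ty": 0.084, "tz": 0.16, "rx": 0, "ry": -0.02, "rz": 0, "fingers": 0.85}, {"tx": -0.469, "ty": 0.084, "tz": 0.16, "rx": 0, "ry": -0.02, "rz": 0, "fingers": 0.85}, {"tx": -0.469, "ty": 0.084, "tz": 0.16, "rx": 0, "ry": -0.02, "rz": 0, "fingers": 0.85}, {"tx": -0.469, "ty": 0.084, "tz": 0.16, "rx": 0, "ry": -0.02, "rz": 0, "fingers": 0.85}, {"tx": -0.469, "ty": 0.084, "tz": 0.16, "rx": 0, "ry": -0.02, "rz": 0, "fingers": 0.85}, {"tx": -0.469, "ty": 0.084, "tz": 0.16, "rx": 0, "ry": -0.02, "rz": 0, "fingers": 0.85}]}}

```text
t: 1.77
position: [443.2, 246.1, 137.5]
tool_rot: [0.495, -0.495, 0.505, -0.505]
force: [1.3, -1.4, 0.5]
gripper_width: 72.4
```

```bash
python3 g.py 478 346 50 0
```

```text
t=1.77 pos [443.2 246.1 137.5] yaw -0.021 w 72.4 F [ 1.3 -1.4  0.5]
  tx -0.1007 ty 0.0874 tz 0.0328 | rx 0.000 ry -0.021 rz 0.000
```

Request:
{"api": "jog_arm", "payload": {"series": [{"tx": -0.09, "ty": 0.04, "tz": 0.03, "rx": 0, "ry": -0.02, "rz": 0, "fingers": 0.8}, {"tx": -0.09, "ty": 0.065, "tz": 0.03, "rx": 0, "ry": -0.02, "rz": 0, "fingers": 0.8}, {"tx": -0.09, "ty": 0.065, "tz": 0.03, "rx": 0, "ry": -0.02, "rz": 0, "fingers": 0.8}, {"tx": -0.09, "ty": 0.065, "tz": 0.03, "rx": 0, "ry": -0.02, "rz": 0, "fingers": 0.8}, {"tx": -0.09, "ty": 0.065, "tz": 0.03, "rx": 0, "ry": -0.02, "rz": 0, "fingers": 0.8}, {"tx": -0.09, "ty": 0.065, "tz": 0.03, "rx": 0, "ry": -0.02, "rz": 0, "fingers": 0.8}, {"tx": -0.09, "ty": 0.065, "tz": 0.03, "rx": 0, "ry": -0.02, "rz": 0, "fingers": 0.8}, {"tx": -0.09, "ty": 0.065, "tz": 0.03, "rx": 0, "ry": -0.02, "rz": 0, "fingers": 0.8}]}}

```text
t: 2.43
position: [475.4, 332.4, 74.3]
tool_rot: [-0.5, 0.499, -0.5, 0.501]
force: [0.2, 0.2, -0.6]
gripper_width: 68.4
```

```bash
python3 g.py 478 346 20 0
python3 - <<'E'
from h import *
from cell import ctrl
for n in("scene","top"):
    c=ctrl.camera(n); pickle.dump(c,open(n+"1.pkl","wb"))
    s=c; u,v=proj(c,[478,346,60])[0].astype(int); print(u,v)
    cv2.imwrite(f"pics/{n}1.png",cv2.resize(c["color"][max(0,v-50):v+50,max(u-60,0):u+60,::-1],None,fx=5,fy=5,interpolation=cv2.INTER_CUBIC))
E
python3 g.py 478 346 20 0
```

```text
t=2.43 pos [475.4 332.4  74.3] yaw -0.002 w 68.4 F [ 0.2  0.2 -0.6]
  tx -0.0136 ty 0.0543 tz 0.0025 | rx -0.001 ry -0.002 rz -0.001
450 256
198 236
t=2.53 pos [475.4 332.5  74. ] yaw -0.002 w 68.3 F [0.4 0.5 0.7]
  tx -0.0134 ty 0.0540 tz 0.0025 | rx -0.001 ry -0.002 rz -0.001
```

View pics/scene1.png

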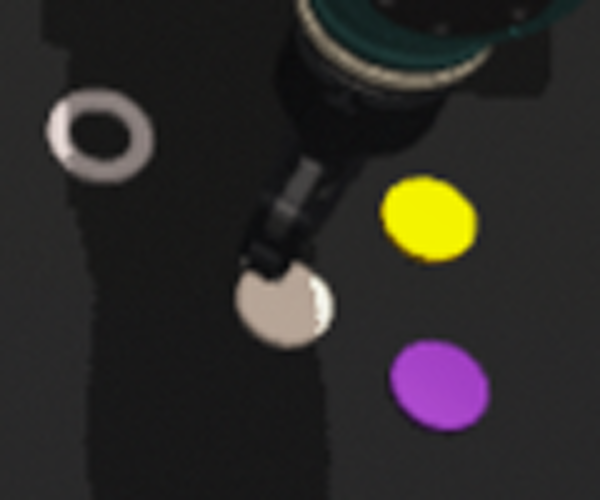

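View pics/top1.png

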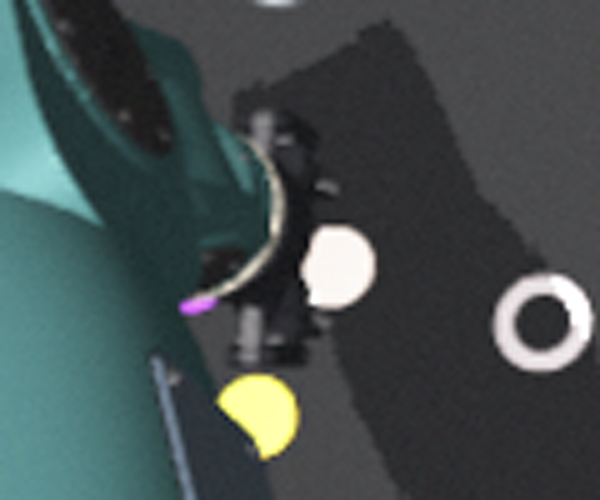

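Request:
{"api": "jog_arm", "payload": {"series": [{"tx": -0.0135, "ty": 0.03, "tz": 0.0025, "rx": 0, "ry": 0, "rz": 0, "fingers": 0.75}, {"tx": -0.0135, "ty": 0.05, "tz": 0.0025, "rx": 0, "ry": 0, "rz": 0, "fingers": 0.75}, {"tx": -0.0135, "ty": 0.066, "tz": 0.0025, "rx": 0, "ry": 0, "rz": 0, "fingers": 0.75}, {"tx": -0.0135, "ty": 0.068, "tz": 0.0025, "rx": 0, "ry": 0, "rz": 0, "fingers": 0.75}, {"tx": -0.0135, "ty": 0.07, "tz": 0.0025, "rx": 0, "ry": 0, "rz": 0, "fingers": 0.75}, {"tx": -0.0135, "ty": 0.07, "tz": 0.0025, "rx": 0, "ry": 0, "rz": 0, "fingers": 0.75}, {"tx": -0.0135, "ty": 0.07, "tz": 0.0025, "rx": 0, "ry": 0, "rz": 0, "fingers": 0.75}]}}

```text
t: 3.12
position: [478.3, 346.7, 4.3]
tool_rot: [-0.5, 0.499, -0.5, 0.501]
force: [0.1, 0.3, -0.7]
gripper_width: 63.8
```

```bash
python3 g.py 478 346 1 0
```

```text
t=3.12 pos [478.3 346.7   4.3] yaw -0.002 w 63.8 F [ 0.1  0.3 -0.7]
  tx 0.0007 ty 0.0033 tz -0.0003 | rx -0.001 ry -0.002 rz -0.001
```

Request:
{"api": "jog_arm", "payload": {"series": [{"tx": 0, "ty": 0.0015, "tz": 0, "rx": 0, "ry": 0, "rz": 0, "fingers": 0.68}, {"tx": 0, "ty": 0.003, "tz": 0, "rx": 0, "ry": 0, "rz": 0, "fingers": 0.68}, {"tx": 0, "ty": 0.003, "tz": 0, "rx": 0, "ry": 0, "rz": 0, "fingers": 0.68}, {"tx": 0, "ty": 0.003, "tz": 0, "rx": 0, "ry": 0, "rz": 0, "fingers": 0.68}]}}

```text
t: 3.45
position: [477.7, 346.6, 0.3]
tool_rot: [-0.5, 0.5, -0.5, 0.5]
force: [0.2, 0.1, -0.3]
gripper_width: 57.8
```

```bash
python3 - <<'E'
from h import *
from cell import ctrl
c=ctrl.camera("scene"); u,v=proj(c,[478,346,10])[0].astype(int)
cv2.imwrite("pics/s2.png",cv2.resize(c["color"][v-35:v+35,u-45:u+45,::-1],None,fx=8,fy=8,interpolation=cv2.INTER_CUBIC))
E
python3 g.py 478 346 1 0
```

```text
t=3.50 pos [4.777e+02 3.466e+02 3.000e-01] yaw -0.001 w 58.1 F [-0.4  0.6 -0.8]
  tx 0.0006 ty -0.0007 tz 0.0003 | rx -0.000 ry -0.001 rz -0.000
```

View pics/s2.png

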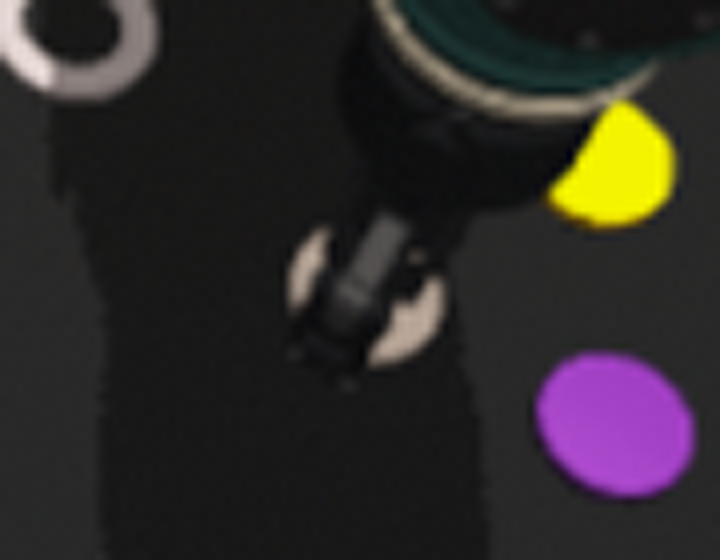

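Request:
{"api": "jog_arm", "payload": {"series": [{"tx": 0, "ty": 0.001, "tz": 0, "rx": 0, "ry": 0, "rz": 0, "fingers": 0.62}, {"tx": 0, "ty": 0.001, "tz": 0, "rx": 0, "ry": 0, "rz": 0, "fingers": 0.5}, {"tx": 0, "ty": 0.001, "tz": 0, "rx": 0, "ry": 0, "rz": 0, "fingers": 0.5}, {"tx": 0, "ty": 0.001, "tz": 0, "rx": 0, "ry": 0, "rz": 0, "fingers": 0.5}, {"tx": 0, "ty": 0.001, "tz": 0, "rx": 0, "ry": 0, "rz": 0, "fingers": 0.5}], "squeeze": 35}}

```text
t: 3.92
position: [477.7, 346.6, -0.6]
tool_rot: [-0.5, 0.5, -0.5, 0.5]
force: [-1.1, -0.4, 6.4]
gripper_width: 47.7
```

```bash
python3 g.py 478 346 1 0
```

```text
t=3.92 pos [477.7 346.6  -0.6] yaw -0.001 w 47.7 F [-1.1 -0.4  6.4]
  tx 0.0006 ty -0.0016 tz 0.0003 | rx -0.000 ry -0.001 rz -0.000
```

Request:
{"api": "jog_arm", "payload": {"series": [{"tx": 0, "ty": 0, "tz": 0, "rx": 0, "ry": 0, "rz": 0, "fingers": 0.5}, {"tx": 0, "ty": 0, "tz": 0, "rx": 0, "ry": 0, "rz": 0, "fingers": 0.5}, {"tx": 0, "ty": 0, "tz": 0, "rx": 0, "ry": 0, "rz": 0, "fingers": 0.5}]}}

```text
t: 4.17
position: [477.7, 346.6, -0.6]
tool_rot: [-0.5, 0.5, -0.5, 0.5]
force: [-2.0, -0.6, 6.6]
gripper_width: 48.0
```

```bash
python3 - <<'E'
from h import *
from cell import ctrl
for n in("scene","top"):
    c=ctrl.camera(n); u,v=proj(c,[478,346,10])[0].astype(int)
    cv2.imwrite(f"pics/{n}3.png",cv2.resize(c["color"][v-35:v+35,u-45:u+45,::-1],None,fx=8,fy=8,interpolation=cv2.INTER_CUBIC))
E
python3 g.py 478 346 1 0
```

```text
t=4.27 pos [477.7 346.6  -0.5] yaw -0.001 w 48.1 F [-1.  -1.3  5.8]
  tx 0.0006 ty -0.0015 tz 0.0003 | rx -0.000 ry -0.001 rz -0.000
```

View pics/scene3.png

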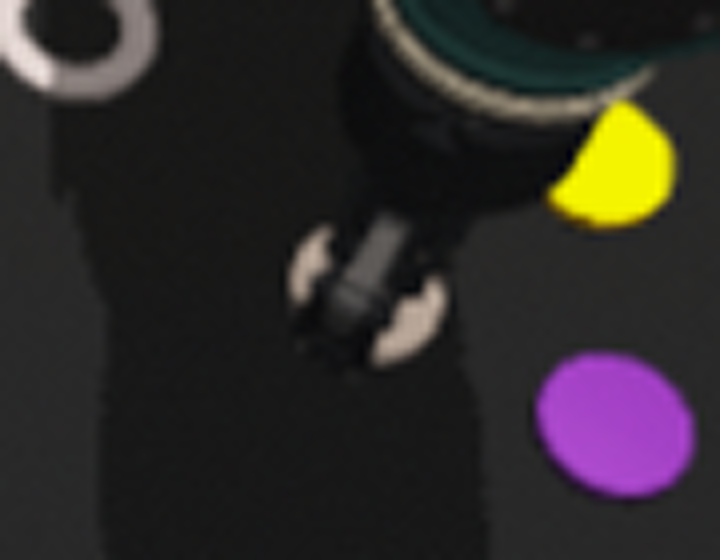

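View pics/top3.png

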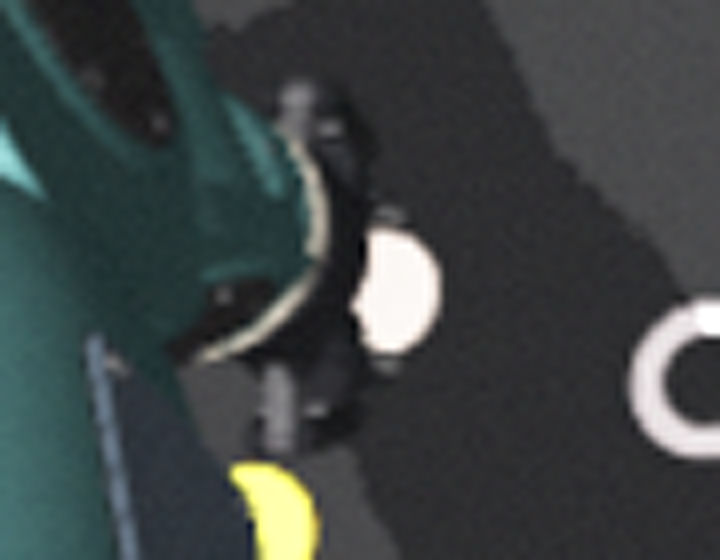

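Request:
{"api": "jog_arm", "payload": {"series": [{"tx": 0, "ty": -0.005, "tz": 0, "rx": 0, "ry": 0, "rz": 0, "fingers": 0.5}, {"tx": 0, "ty": -0.015, "tz": 0, "rx": 0, "ry": 0, "rz": 0, "fingers": 0.5}, {"tx": 0, "ty": -0.03, "tz": 0, "rx": 0, "ry": 0, "rz": 0, "fingers": 0.5}, {"tx": 0, "ty": -0.055, "tz": 0, "rx": 0, "ry": 0, "rz": 0, "fingers": 0.5}, {"tx": 0, "ty": -0.085, "tz": 0, "rx": 0, "ry": 0, "rz": 0, "fingers": 0.5}, {"tx": 0, "ty": -0.115, "tz": 0, "rx": 0, "ry": 0, "rz": 0, "fingers": 0.5}, {"tx": 0, "ty": -0.14, "tz": 0, "rx": 0, "ry": 0, "rz": 0, "fingers": 0.5}, {"tx": 0, "ty": -0.15, "tz": 0, "rx": 0, "ry": 0, "rz": 0, "fingers": 0.5}, {"tx": 0, "ty": -0.15, "tz": 0, "rx": 0, "ry": 0, "rz": 0, "fingers": 0.5}]}}

```text
t: 5.02
position: [478.6, 347.1, 151.8]
tool_rot: [0.501, -0.498, 0.5, -0.501]
force: [-0.5, 0.5, -0.8]
gripper_width: 48.0
```

```bash
python3 - <<'E'
from h import *
from cell import ctrl
for n in("scene","top"):
    c=ctrl.camera(n); pickle.dump(c,open(n+"4.pkl","wb")); u,v=proj(c,[478,346,140])[0].astype(int); print(u,v)
    cv2.imwrite(f"pics/{n}4.png",cv2.resize(c["color"][v-35:v+35,max(0,u-45):u+45,::-1],None,fx=8,fy=8,interpolation=cv2.INTER_CUBIC))
E
python3 g.py 556.5 -114 160 0.15
```

```text
458 240
189 233
t=5.12 pos [477.4 346.4 148.5] yaw -0.001 w 48.0 F [-0.6 -0.1 -0.9]
  tx 0.4603 ty -0.0114 tz 0.0798 | rx 0.000 ry -0.151 rz 0.000
```

View pics/scene4.png

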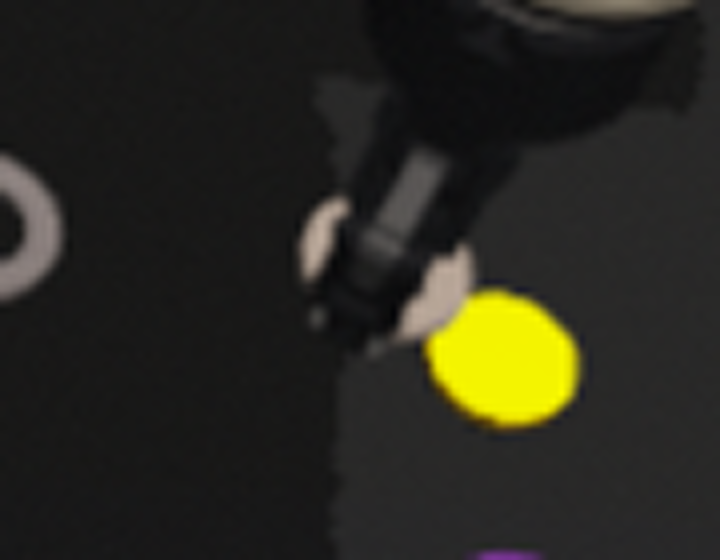

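View pics/top4.png

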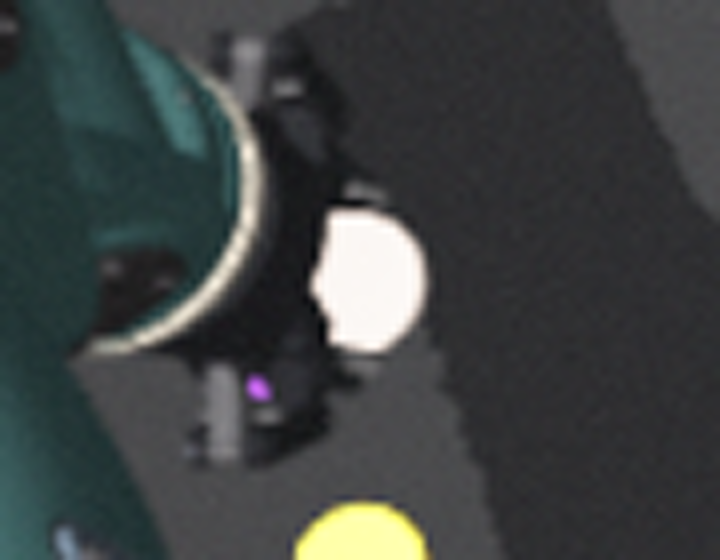

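Run:
```python
from h import *
for n in("top","scene"):
    c=load(n+"4.pkl"); w=pts(c); u,v=proj(c,[478,346,140])[0].astype(int)
    m=np.zeros((400,640),bool); m[v-15:v+15,u-15:u+15]=True
    rgb=c["color"].astype(int)
    m&=(rgb.min(-1)>(150 if n=="top" else 95))&(rgb.max(-1)-rgb.min(-1)<60)
    m=cv2.erode(m.astype(np.uint8),np.ones((2,2)))>0
    p=w[m]; print(n,len(p),np.nanmedian(p,0).round(1),np.nanpercentile(p,[2,98],axis=0).round(1))
    # edges: fit circle r=25 to extreme points via least squares
    q=p[abs(p[:,2]-np.nanmedian(p[:,2]))<8][:,:2].astype(np.float32); print(cv2.minEnclosingCircle(q), cv2.minAreaRect(q))
```

```text
top 168 [476.2 338.  158.3] [[455.5 305.4 153.9]
 [496.1 352.6 350.7]]
((476.8404541015625, 342.15533447265625), 23.049774169921875) ((475.75567626953125, 338.2398376464844), (31.551708221435547, 43.192420959472656), 80.4443359375)
scene 46 [482. 365. 160.] [[363.2 326.8   1.7]
 [494.7 370.2 163.1]]
((480.4681396484375, 348.69427490234375), 22.960792541503906) ((483.086181640625, 348.4864196777344), (26.883275985717773, 43.677677154541016), 1.8110122680664062)
```

Request:
{"api": "jog_arm", "payload": {"series": [{"tx": 0.02, "ty": -0.02, "tz": 0.003, "rx": 0, "ry": 0, "rz": 0, "fingers": 0.5}, {"tx": 0.05, "ty": -0.04, "tz": 0.008, "rx": 0, "ry": -0.02, "rz": 0, "fingers": 0.5}, {"tx": 0.085, "ty": -0.055, "tz": 0.015, "rx": 0, "ry": -0.04, "rz": 0, "fingers": 0.5}, {"tx": 0.12, "ty": -0.06, "tz": 0.02, "rx": 0, "ry": -0.06, "rz": 0, "fingers": 0.5}, {"tx": 0.16, "ty": -0.06, "tz": 0.028, "rx": 0, "ry": -0.08, "rz": 0, "fingers": 0.5}, {"tx": 0.2, "ty": -0.06, "tz": 0.035, "rx": 0, "ry": -0.1, "rz": 0, "fingers": 0.5}, {"tx": 0.24, "ty": -0.06, "tz": 0.042, "rx": 0, "ry": -0.12, "rz": 0, "fingers": 0.5}, {"tx": 0.28, "ty": -0.06, "tz": 0.049, "rx": 0, "ry": -0.14, "rz": 0, "fingers": 0.5}, {"tx": 0.32, "ty": -0.06, "tz": 0.056, "rx": 0, "ry": -0.15, "rz": 0, "fingers": 0.5}, {"tx": 0.35, "ty": -0.06, "tz": 0.061, "rx": 0, "ry": -0.15, "rz": 0, "fingers": 0.5}]}}

```text
t: 5.95
position: [537.6, -6.4, 207.3]
tool_rot: [-0.535, 0.536, -0.462, 0.461]
force: [0.4, 1.1, -1.0]
gripper_width: 48.0
```

```bash
python3 g.py 556.5 -114 140 0.15
```

```text
t=5.95 pos [537.6  -6.4 207.3] yaw 0.148 w 48.0 F [ 0.4  1.1 -1. ]
  tx 0.1093 ty 0.0672 tz 0.0030 | rx 0.003 ry -0.002 rz -0.000
```

Request:
{"api": "jog_arm", "payload": {"series": [{"tx": 0.03, "ty": 0, "tz": 0.001, "rx": 0, "ry": 0, "rz": 0, "fingers": 0.5}, {"tx": 0.06, "ty": 0, "tz": 0.002, "rx": 0, "ry": 0, "rz": 0, "fingers": 0.5}, {"tx": 0.09, "ty": 0.005, "tz": 0.003, "rx": 0, "ry": 0, "rz": 0, "fingers": 0.5}, {"tx": 0.105, "ty": 0.02, "tz": 0.003, "rx": 0, "ry": 0, "rz": 0, "fingers": 0.5}, {"tx": 0.109, "ty": 0.04, "tz": 0.003, "rx": 0, "ry": 0, "rz": 0, "fingers": 0.5}, {"tx": 0.109, "ty": 0.06, "tz": 0.003, "rx": 0, "ry": 0, "rz": 0, "fingers": 0.5}, {"tx": 0.109, "ty": 0.075, "tz": 0.003, "rx": 0, "ry": 0, "rz": 0, "fingers": 0.5}, {"tx": 0.109, "ty": 0.085, "tz": 0.003, "rx": 0, "ry": 0, "rz": 0, "fingers": 0.5}, {"tx": 0.109, "ty": 0.085, "tz": 0.003, "rx": 0, "ry": 0, "rz": 0, "fingers": 0.5}, {"tx": 0.109, "ty": 0.085, "tz": 0.003, "rx": 0, "ry": 0, "rz": 0, "fingers": 0.5}]}}

```text
t: 6.78
position: [556.8, -110.6, 123.5]
tool_rot: [-0.536, 0.536, -0.462, 0.461]
force: [-0.3, -0.2, 0.4]
gripper_width: 48.0
```

```bash
python3 g.py 556.5 -114 105 0.15
python3 - <<'E'
from h import *
from cell import ctrl
for n in("scene","top"):
    c=ctrl.camera(n); pickle.dump(c,open(n+"5.pkl","wb")); u,v=proj(c,[556,-114,110])[0].astype(int); print(u,v)
    cv2.imwrite(f"pics/{n}5.png",cv2.resize(c["color"][v-35:v+35,max(0,u-45):u+45,::-1],None,fx=8,fy=8,interpolation=cv2.INTER_CUBIC))
E
```

```text
t=6.78 pos [ 556.8 -110.6  123.5] yaw 0.149 w 48.0 F [-0.3 -0.2  0.4]
  tx 0.0033 ty 0.0185 tz -0.0007 | rx 0.002 ry -0.001 rz -0.001
290 185
353 204
```

View pics/scene5.png

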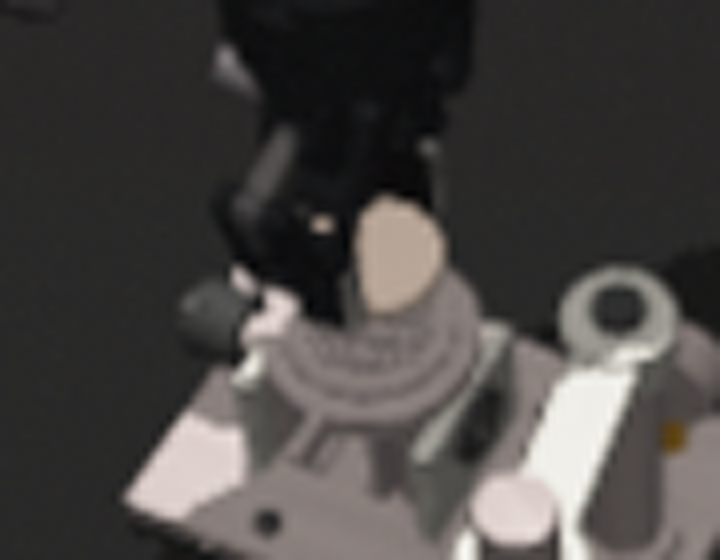

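View pics/top5.png

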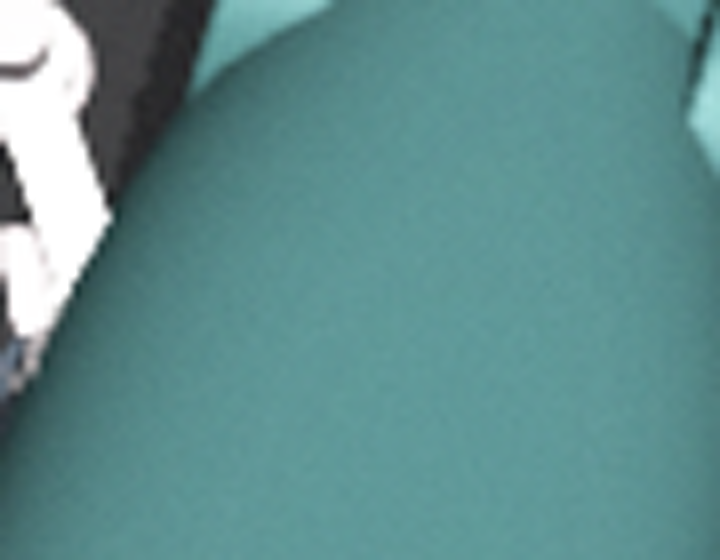

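Request:
{"api": "jog_arm", "payload": {"series": [{"tx": 0.0035, "ty": 0.01, "tz": 0, "rx": 0, "ry": 0, "rz": 0, "fingers": 0.5}, {"tx": 0.0035, "ty": 0.02, "tz": 0, "rx": 0, "ry": 0, "rz": 0, "fingers": 0.5}, {"tx": 0.0035, "ty": 0.025, "tz": 0, "rx": 0, "ry": 0, "rz": 0, "fingers": 0.5}, {"tx": 0.0035, "ty": 0.027, "tz": 0, "rx": 0, "ry": 0, "rz": 0, "fingers": 0.5}, {"tx": 0.0035, "ty": 0.027, "tz": 0, "rx": 0, "ry": 0, "rz": 0, "fingers": 0.5}]}}

```text
t: 7.3
position: [557.4, -114.2, 96.4]
tool_rot: [-0.536, 0.536, -0.462, 0.461]
force: [-1.1, 0.4, -1.2]
gripper_width: 47.8
```

```bash
python3 - <<'E'
from h import *
from cell import ctrl
c=ctrl.camera("scene"); pickle.dump(c,open("scene6.pkl","wb"))
s=ctrl.observe(); p=s["position"]; print(p,s["force"])
u,v=proj(c,[556,-114,95])[0].astype(int)
k=8; im=cv2.resize(c["color"][v-35:v+35,u-45:u+45,::-1],None,fx=k,fy=k,interpolation=cv2.INTER_CUBIC)
cv2.imwrite("pics/s6.png",im)
def circ(cx,cy,z,r,col):
    a=np.linspace(0,2*np.pi,90); q=(proj(c,np.stack([cx+r*np.cos(a),cy+r*np.sin(a),0*a+z],1))-[u-45,v-35]+.5)*k
    cv2.polylines(im2,[q.astype(np.int32)],True,col,1)
im2=im.copy()
circ(558.5,-114.5,84.5,40,(0,255,0)); circ(558.5,-114.5,88.5,31,(0,255,0)); circ(p[0]+1.7,p[1],p[2]+8.6,25,(0,0,255))
cv2.imwrite("pics/s6b.png",im2)
E
python3 g.py 556.8 -114.3 90 0.15
```

```text
[ 557.60087015 -114.29371345   96.90321601] [ 0.45745431  0.15146606 -0.26986219]
t=7.35 pos [ 557.6 -114.3   96.9] yaw 0.149 w 48.0 F [ 0.5  0.2 -0.3]
  tx -0.0001 ty 0.0069 tz -0.0008 | rx 0.000 ry -0.001 rz -0.000
```

View pics/s6.png

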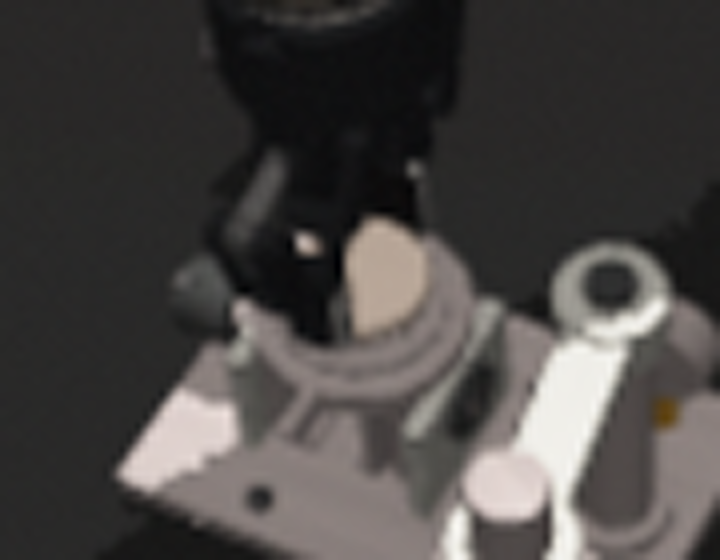

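View pics/s6b.png

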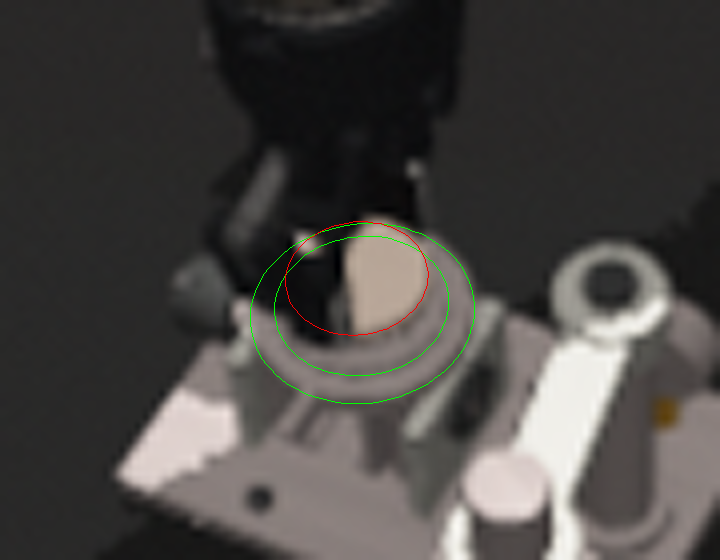

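Run:
```python
from h import *
for n,rows in(("scene",None),("top",None)):
    c=load(n+"0.pkl")
    u,v=proj(c,[556,-114,88])[0].astype(int)
    k=12
    im=cv2.resize(c["color"][v-22:v+22,u-30:u+30,::-1],None,fx=k,fy=k,interpolation=cv2.INTER_CUBIC)
    if n=="top": im=np.clip((im.astype(int)-150)*2.4,0,255).astype(np.uint8)
    for (x,y,col) in((557,-114.5,(0,255,0)),):
        for z,r in((84.5,40),(88.5,31)):
            a=np.linspace(0,2*np.pi,120); q=(proj(c,np.stack([x+r*np.cos(a),y+r*np.sin(a),0*a+z],1))-[u-30,v-22]+.5)*k
            cv2.polylines(im,[q.astype(np.int32)],True,col,1)
    cv2.imwrite(f"pics/{n}7.png",im)
```

```text
(no output)
```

View pics/scene7.png

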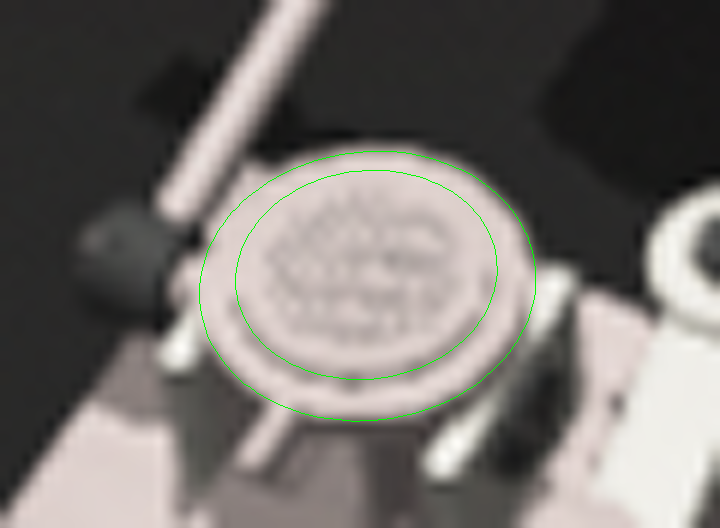

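View pics/top7.png

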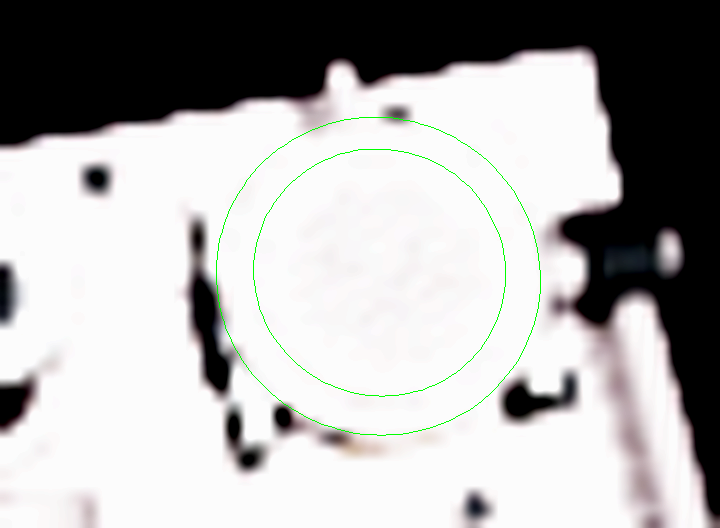

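Request:
{"api": "jog_arm", "payload": {"series": [{"tx": 0, "ty": 0.003, "tz": -0.0014, "rx": 0, "ry": 0, "rz": 0, "fingers": 0.5}, {"tx": 0, "ty": 0.006, "tz": -0.0014, "rx": 0, "ry": 0, "rz": 0, "fingers": 0.5}, {"tx": 0, "ty": 0.0075, "tz": -0.0014, "rx": 0, "ry": 0, "rz": 0, "fingers": 0.5}, {"tx": 0, "ty": 0.0075, "tz": -0.0014, "rx": 0, "ry": 0, "rz": 0, "fingers": 0.5}, {"tx": 0, "ty": 0.0075, "tz": -0.0014, "rx": 0, "ry": 0, "rz": 0, "fingers": 0.5}]}}

```text
t: 7.77
position: [556.3, -114.6, 89.6]
tool_rot: [-0.536, 0.536, -0.462, 0.462]
force: [0.2, 0.1, 0.0]
gripper_width: 47.8
```

```bash
python3 g.py 556.0 -114.3 88 0.15
```

```text
t=7.77 pos [ 556.3 -114.6   89.6] yaw 0.149 w 47.8 F [0.2 0.1 0. ]
  tx -0.0003 ty 0.0016 tz -0.0003 | rx 0.000 ry -0.001 rz -0.000
```

Request:
{"api": "jog_arm", "payload": {"series": [{"tx": 0, "ty": 0.0005, "tz": 0, "rx": 0, "ry": 0, "rz": 0, "fingers": 0.5}, {"tx": 0, "ty": 0.001, "tz": 0, "rx": 0, "ry": 0, "rz": 0, "fingers": 0.5}, {"tx": 0, "ty": 0.001, "tz": 0, "rx": 0, "ry": 0, "rz": 0, "fingers": 0.5}, {"tx": 0, "ty": 0.001, "tz": 0, "rx": 0, "ry": 0, "rz": 0, "fingers": 0.5}]}}

```text
t: 8.1
position: [556.4, -114.6, 88.6]
tool_rot: [0.536, -0.536, 0.462, -0.462]
force: [-0.0, -0.5, -0.6]
gripper_width: 48.0
```

Request:
{"api": "jog_arm", "payload": {"series": [{"tx": 0, "ty": 0.0004, "tz": 0, "rx": 0, "ry": 0, "rz": 0, "fingers": 0.5}, {"tx": 0, "ty": 0.0008, "tz": 0, "rx": 0, "ry": 0, "rz": 0, "fingers": 0.5}, {"tx": 0, "ty": 0.0008, "tz": 0, "rx": 0, "ry": 0, "rz": 0, "fingers": 0.5}, {"tx": 0, "ty": 0.0008, "tz": 0, "rx": 0, "ry": 0, "rz": 0, "fingers": 0.5}]}}

```text
t: 8.43
position: [556.4, -114.6, 88.0]
tool_rot: [0.536, -0.536, 0.461, -0.462]
force: [0.2, 0.5, 2.7]
gripper_width: 47.7
```

Request:
{"api": "jog_arm", "payload": {"series": [{"tx": 0, "ty": 0.0004, "tz": 0, "rx": 0, "ry": 0, "rz": 0, "fingers": 0.5}, {"tx": 0, "ty": 0.0004, "tz": 0, "rx": 0, "ry": 0, "rz": 0, "fingers": 0.5}]}}

```text
t: 8.6
position: [556.4, -114.6, 87.9]
tool_rot: [0.536, -0.536, 0.461, -0.462]
force: [-2.7, 0.4, 7.1]
gripper_width: 47.7
```

Request:
{"api": "jog_arm", "payload": {"series": [{"tx": 0, "ty": 0, "tz": 0, "rx": 0, "ry": 0, "rz": 0, "fingers": 0.58}, {"tx": 0, "ty": 0, "tz": 0, "rx": 0, "ry": 0, "rz": 0, "fingers": 0.66}, {"tx": 0, "ty": 0, "tz": 0, "rx": 0, "ry": 0, "rz": 0, "fingers": 0.72}, {"tx": 0, "ty": 0, "tz": 0, "rx": 0, "ry": 0, "rz": 0, "fingers": 0.74}, {"tx": 0, "ty": -0.01, "tz": 0, "rx": 0, "ry": 0, "rz": 0, "fingers": 0.74}, {"tx": 0, "ty": -0.04, "tz": 0, "rx": 0, "ry": 0, "rz": 0, "fingers": 0.74}, {"tx": 0, "ty": -0.08, "tz": 0, "rx": 0, "ry": 0, "rz": 0, "fingers": 0.74}, {"tx": 0, "ty": -0.115, "tz": 0, "rx": 0, "ry": 0, "rz": 0, "fingers": 0.74}, {"tx": -0.035, "ty": -0.13, "tz": -0.01, "rx": 0, "ry": 0, "rz": 0, "fingers": 0.74}, {"tx": -0.075, "ty": -0.13, "tz": -0.03, "rx": 0, "ry": 0, "rz": 0, "fingers": 0.74}]}}

```text
t: 9.43
position: [519.6, -48.1, 221.2]
tool_rot: [0.536, -0.534, 0.46, -0.464]
force: [0.7, 1.5, -0.5]
gripper_width: 63.2
```

```bash
python3 g.py 440 215.3 100 0
```

```text
t=9.43 pos [519.6 -48.1 221.2] yaw 0.146 w 63.2 F [ 0.7  1.5 -0.5]
  tx -0.2724 ty 0.1203 tz -0.0411 | rx -0.006 ry 0.146 rz 0.002
```

Request:
{"api": "jog_arm", "payload": {"series": [{"tx": -0.035, "ty": 0, "tz": -0.005, "rx": 0, "ry": 0.02, "rz": 0, "fingers": 0.9}, {"tx": -0.075, "ty": 0, "tz": -0.011, "rx": 0, "ry": 0.05, "rz": 0, "fingers": 0.9}, {"tx": -0.115, "ty": 0.01, "tz": -0.017, "rx": 0, "ry": 0.09, "rz": 0, "fingers": 0.9}, {"tx": -0.15, "ty": 0.02, "tz": -0.023, "rx": 0, "ry": 0.12, "rz": 0, "fingers": 0.9}, {"tx": -0.185, "ty": 0.04, "tz": -0.028, "rx": 0, "ry": 0.146, "rz": 0, "fingers": 0.9}, {"tx": -0.22, "ty": 0.06, "tz": -0.033, "rx": 0, "ry": 0.146, "rz": 0, "fingers": 0.9}, {"tx": -0.245, "ty": 0.08, "tz": -0.037, "rx": 0, "ry": 0.146, "rz": 0, "fingers": 0.9}, {"tx": -0.262, "ty": 0.1, "tz": -0.04, "rx": 0, "ry": 0.146, "rz": 0, "fingers": 0.9}, {"tx": -0.262, "ty": 0.12, "tz": -0.04, "rx": 0, "ry": 0.146, "rz": 0, "fingers": 0.9}, {"tx": -0.262, "ty": 0.13, "tz": -0.04, "rx": 0, "ry": 0.146, "rz": 0, "fingers": 0.9}]}}

```text
t: 10.27
position: [437.8, 206.7, 86.2]
tool_rot: [-0.501, 0.502, -0.499, 0.499]
force: [-0.2, 0.5, -0.6]
gripper_width: 77.1
```

Request:
{"api": "jog_arm", "payload": {"series": [{"tx": 0, "ty": 0, "tz": 0, "rx": 0, "ry": 0, "rz": 0, "fingers": 0.9}, {"tx": 0, "ty": 0, "tz": 0, "rx": 0, "ry": 0, "rz": 0, "fingers": 0.9}]}}

```text
t: 10.43
position: [439.0, 205.9, 87.9]
tool_rot: [-0.501, 0.501, -0.499, 0.499]
force: [0.0, -0.3, -0.5]
gripper_width: 77.1
```

```bash
python3 - <<'E'
from h import *
from cell import ctrl
k=8
for n in("scene","top"):
    c=ctrl.camera(n); pickle.dump(c,open(n+"8.pkl","wb")); u,v=proj(c,[556,-114,95])[0].astype(int)
    im=cv2.resize(c["color"][v-35:v+35,max(0,u-45):u+45,::-1],None,fx=k,fy=k,interpolation=cv2.INTER_CUBIC)
    if n=="top": im=np.clip((im.astype(int)-150)*2.4,0,255).astype(np.uint8)
    for (x,y,z,r,col) in((556,-114.2,84.5,40,(0,255,0)),(556,-114.2,96.5,25,(0,0,255))):
            a=np.linspace(0,2*np.pi,120); q=(proj(c,np.stack([x+r*np.cos(a),y+r*np.sin(a),0*a+z],1))-[u-45,v-35]+.5)*k
            cv2.polylines(im,[q.astype(np.int32)],True,col,1)
    cv2.imwrite(f"pics/{n}8.png",im)
E
python3 g.py 440 215.3 50 0
```

```text
t=10.53 pos [439.7 205.8  88.5] yaw 0.002 w 76.9 F [-0.4 -0.4  0.1]
  tx -0.0094 ty 0.0385 tz 0.0003 | rx -0.001 ry 0.002 rz -0.000
```

View pics/scene8.png

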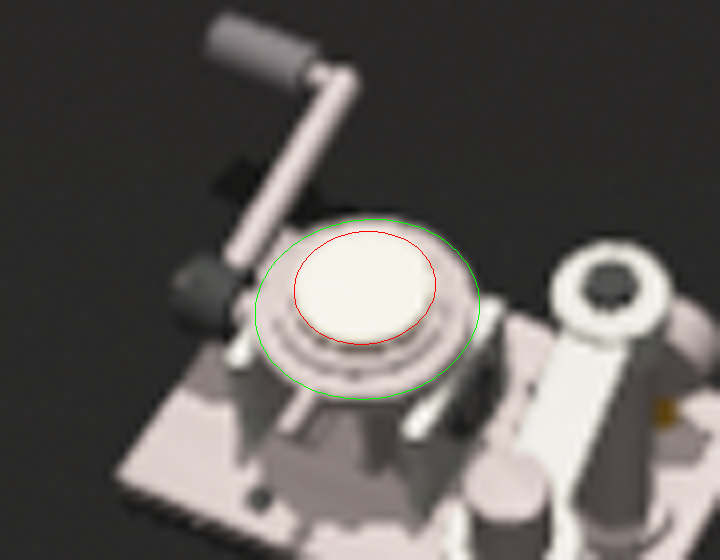

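View pics/top8.png

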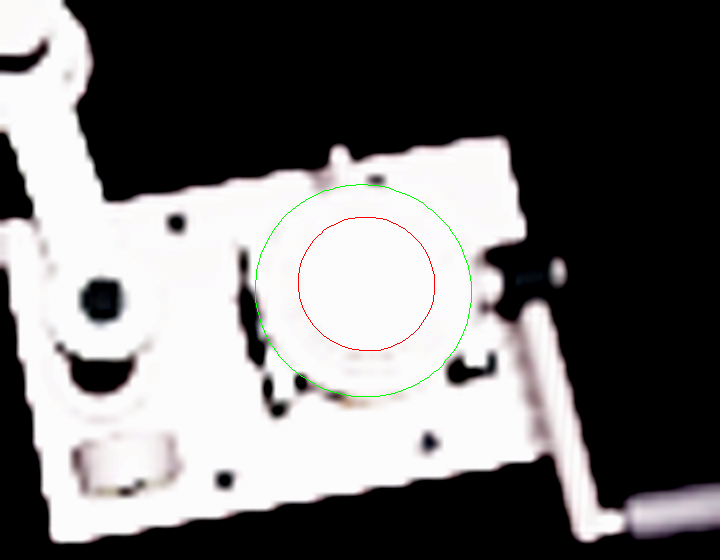

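The disc lies flat on the seat, its edge matching the predicted outline at crop (365,288) to within about 1 mm. Now the ring.

Request:
{"api": "jog_arm", "payload": {"series": [{"tx": -0.0094, "ty": 0.03, "tz": 0, "rx": 0, "ry": 0, "rz": 0, "fingers": 0.87}, {"tx": -0.0094, "ty": 0.06, "tz": 0, "rx": 0, "ry": 0, "rz": 0, "fingers": 0.85}, {"tx": -0.0094, "ty": 0.08, "tz": 0, "rx": 0, "ry": 0, "rz": 0, "fingers": 0.82}, {"tx": -0.0094, "ty": 0.085, "tz": 0, "rx": 0, "ry": 0, "rz": 0, "fingers": 0.82}, {"tx": -0.0094, "ty": 0.088, "tz": 0, "rx": 0, "ry": 0, "rz": 0, "fingers": 0.82}, {"tx": -0.0094, "ty": 0.0885, "tz": 0, "rx": 0, "ry": 0, "rz": 0, "fingers": 0.82}, {"tx": -0.0094, "ty": 0.0885, "tz": 0, "rx": 0, "ry": 0, "rz": 0, "fingers": 0.82}]}}

```text
t: 11.12
position: [439.9, 215.4, 0.2]
tool_rot: [0.501, -0.5, 0.499, -0.5]
force: [-0.5, -0.3, 0.3]
gripper_width: 70.1
```

```bash
python3 g.py 440 215.3 -2 0
```

```text
t=11.12 pos [4.399e+02 2.154e+02 2.000e-01] yaw 0.002 w 70.1 F [-0.5 -0.3  0.3]
  tx 0.0001 ty 0.0022 tz 0.0001 | rx -0.002 ry 0.002 rz -0.001
```

Request:
{"api": "jog_arm", "payload": {"series": [{"tx": 0, "ty": 0.001, "tz": 0, "rx": 0, "ry": 0, "rz": 0, "fingers": 0.74}, {"tx": 0, "ty": 0.0018, "tz": 0, "rx": 0, "ry": 0, "rz": 0, "fingers": 0.7}, {"tx": 0, "ty": 0.0018, "tz": 0, "rx": 0, "ry": 0, "rz": 0, "fingers": 0.62}, {"tx": 0, "ty": 0.0018, "tz": 0, "rx": 0, "ry": 0, "rz": 0, "fingers": 0.62}, {"tx": 0, "ty": 0.0018, "tz": 0, "rx": 0, "ry": 0, "rz": 0, "fingers": 0.62}, {"tx": 0, "ty": 0.0018, "tz": 0, "rx": 0, "ry": 0, "rz": 0, "fingers": 0.62}], "squeeze": 45}}

```text
t: 11.62
position: [439.9, 215.5, -1.3]
tool_rot: [0.501, -0.5, 0.499, -0.5]
force: [-4.1, -1.4, 22.9]
gripper_width: 57.3
```

```bash
python3 g.py 440 215.3 -2 0
```

```text
t=11.62 pos [439.9 215.5  -1.3] yaw 0.002 w 57.3 F [-4.1 -1.4 22.9]
  tx 0.0002 ty 0.0007 tz 0.0001 | rx -0.003 ry 0.002 rz -0.001
```

Request:
{"api": "jog_arm", "payload": {"series": [{"tx": 0, "ty": -0.003, "tz": 0, "rx": 0, "ry": 0, "rz": 0, "fingers": 0.62}, {"tx": 0, "ty": -0.01, "tz": 0, "rx": 0, "ry": 0, "rz": 0, "fingers": 0.62}, {"tx": 0, "ty": -0.025, "tz": 0, "rx": 0, "ry": 0, "rz": 0, "fingers": 0.62}, {"tx": 0, "ty": -0.05, "tz": 0, "rx": 0, "ry": 0, "rz": 0, "fingers": 0.62}, {"tx": 0, "ty": -0.08, "tz": 0, "rx": 0, "ry": 0, "rz": 0, "fingers": 0.62}, {"tx": 0, "ty": -0.11, "tz": 0, "rx": 0, "ry": 0, "rz": 0, "fingers": 0.62}, {"tx": 0, "ty": -0.14, "tz": 0, "rx": 0, "ry": 0, "rz": 0, "fingers": 0.62}, {"tx": 0, "ty": -0.17, "tz": 0, "rx": 0, "ry": 0, "rz": 0, "fingers": 0.62}, {"tx": 0, "ty": -0.185, "tz": 0, "rx": 0, "ry": 0, "rz": 0, "fingers": 0.62}, {"tx": 0, "ty": -0.19, "tz": 0, "rx": 0, "ry": 0, "rz": 0, "fingers": 0.62}]}}

```text
t: 12.45
position: [439.8, 215.5, 190.1]
tool_rot: [0.502, -0.499, 0.499, -0.5]
force: [0.1, -0.6, -1.0]
gripper_width: 56.6
```

```bash
python3 - <<'E'
from h import *
from cell import ctrl
k=8
c=ctrl.camera("scene"); pickle.dump(c,open("scene9.pkl","wb")); u,v=proj(c,[440,215,190])[0].astype(int)
im=cv2.resize(c["color"][v-35:v+35,max(0,u-45):u+45,::-1],None,fx=k,fy=k,interpolation=cv2.INTER_CUBIC)
p=ctrl.observe()["position"]
for r in(30,18):
    a=np.linspace(0,2*np.pi,120); q=(proj(c,np.stack([p[0]+r*np.cos(a),p[1]+r*np.sin(a),0*a+p[2]+9.3],1))-[u-45,v-35]+.5)*k
    cv2.polylines(im,[q.astype(np.int32)],True,(0,0,255),1)
cv2.imwrite(f"pics/s9.png",im)
E
python3 g.py 556 -114.3 190 0.15
```

```text
t=12.50 pos [439.6 215.5 189.3] yaw 0.003 w 56.8 F [ 0.  -0.8 -1.6]
  tx 0.3301 ty -0.0007 tz 0.1155 | rx -0.003 ry -0.147 rz -0.001
```

View pics/s9.png

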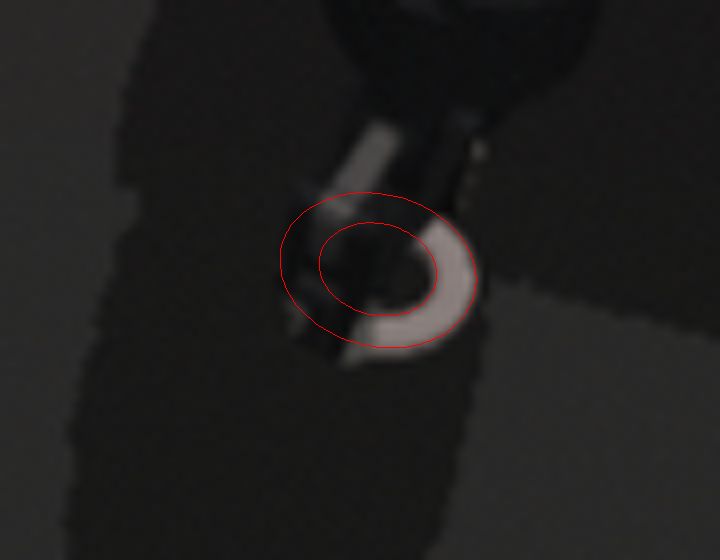

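Request:
{"api": "jog_arm", "payload": {"series": [{"tx": 0.02, "ty": -0.01, "tz": 0.007, "rx": 0, "ry": -0.02, "rz": 0, "fingers": 0.62}, {"tx": 0.05, "ty": -0.015, "tz": 0.017, "rx": 0, "ry": -0.05, "rz": 0, "fingers": 0.62}, {"tx": 0.085, "ty": -0.015, "tz": 0.03, "rx": 0, "ry": -0.08, "rz": 0, "fingers": 0.62}, {"tx": 0.12, "ty": -0.015, "tz": 0.042, "rx": 0, "ry": -0.11, "rz": 0, "fingers": 0.62}, {"tx": 0.155, "ty": -0.015, "tz": 0.054, "rx": 0, "ry": -0.147, "rz": 0, "fingers": 0.62}, {"tx": 0.19, "ty": -0.015, "tz": 0.066, "rx": 0, "ry": -0.147, "rz": 0, "fingers": 0.62}, {"tx": 0.225, "ty": -0.015, "tz": 0.079, "rx": 0, "ry": -0.147, "rz": 0, "fingers": 0.62}, {"tx": 0.26, "ty": -0.015, "tz": 0.091, "rx": 0, "ry": -0.147, "rz": 0, "fingers": 0.62}, {"tx": 0.295, "ty": -0.015, "tz": 0.103, "rx": 0, "ry": -0.147, "rz": 0, "fingers": 0.62}, {"tx": 0.322, "ty": -0.01, "tz": 0.113, "rx": 0, "ry": -0.147, "rz": 0, "fingers": 0.62}]}}

```text
t: 13.33
position: [553.0, -109.1, 196.2]
tool_rot: [-0.536, 0.536, -0.462, 0.461]
force: [0.9, 0.4, -1.0]
gripper_width: 56.6
```

Request:
{"api": "jog_arm", "payload": {"series": [{"tx": 0.005, "ty": 0.02, "tz": 0, "rx": 0, "ry": 0, "rz": 0, "fingers": 0.62}, {"tx": 0.007, "ty": 0.045, "tz": 0, "rx": 0, "ry": 0, "rz": 0, "fingers": 0.62}, {"tx": 0.008, "ty": 0.07, "tz": 0, "rx": 0, "ry": 0, "rz": 0, "fingers": 0.62}, {"tx": 0.008, "ty": 0.08, "tz": 0, "rx": 0, "ry": 0, "rz": 0, "fingers": 0.62}, {"tx": 0.008, "ty": 0.08, "tz": 0, "rx": 0, "ry": 0, "rz": 0, "fingers": 0.62}, {"tx": 0.008, "ty": 0.08, "tz": 0, "rx": 0, "ry": 0, "rz": 0, "fingers": 0.62}, {"tx": 0.008, "ty": 0.08, "tz": 0, "rx": 0, "ry": 0, "rz": 0, "fingers": 0.62}]}}

```text
t: 13.92
position: [554.5, -114.3, 118.2]
tool_rot: [0.536, -0.536, 0.461, -0.462]
force: [0.1, -0.1, -0.7]
gripper_width: 56.9
```

```bash
python3 g.py 556 -114.3 97 0.15
```

```text
t=13.92 pos [ 554.5 -114.3  118.2] yaw 0.150 w 56.9 F [ 0.1 -0.1 -0.7]
  tx 0.0002 ty 0.0212 tz 0.0015 | rx -0.001 ry -0.000 rz 0.001
```

Request:
{"api": "jog_arm", "payload": {"series": [{"tx": 0, "ty": 0.008, "tz": 0.0016, "rx": 0, "ry": 0, "rz": 0, "fingers": 0.62}, {"tx": 0, "ty": 0.015, "tz": 0.0016, "rx": 0, "ry": 0, "rz": 0, "fingers": 0.62}, {"tx": 0, "ty": 0.0195, "tz": 0.0016, "rx": 0, "ry": 0, "rz": 0, "fingers": 0.62}, {"tx": 0, "ty": 0.0195, "tz": 0.0016, "rx": 0, "ry": 0, "rz": 0, "fingers": 0.62}, {"tx": 0, "ty": 0.0195, "tz": 0.0016, "rx": 0, "ry": 0, "rz": 0, "fingers": 0.62}]}}

```text
t: 14.33
position: [555.4, -114.0, 97.4]
tool_rot: [-0.536, 0.536, -0.461, 0.461]
force: [-1.0, 0.4, -1.4]
gripper_width: 56.9
```

```bash
python3 - <<'E'
from h import *
from cell import ctrl
k=8
c=ctrl.camera("scene"); pickle.dump(c,open("scene10.pkl","wb")); u,v=proj(c,[556,-114,95])[0].astype(int)
im=cv2.resize(c["color"][v-35:v+35,max(0,u-45):u+45,::-1],None,fx=k,fy=k,interpolation=cv2.INTER_CUBIC)
p=ctrl.observe()["position"]
for r in(30,18):
    a=np.linspace(0,2*np.pi,120); q=(proj(c,np.stack([556+r*np.cos(a),-114.2+r*np.sin(a),0*a+p[2]+9.3],1))-[u-45,v-35]+.5)*k
    cv2.polylines(im,[q.astype(np.int32)],True,(0,0,255),1)
cv2.imwrite(f"pics/s10.png",im)
E
python3 g.py 556 -114.3 95.2 0.15
```

```text
t=14.38 pos [ 555.6 -114.1   97.7] yaw 0.150 w 56.7 F [-1.  -0.6 -0.7]
  tx 0.0003 ty 0.0025 tz 0.0004 | rx 0.000 ry -0.000 rz -0.000
```

View pics/s10.png

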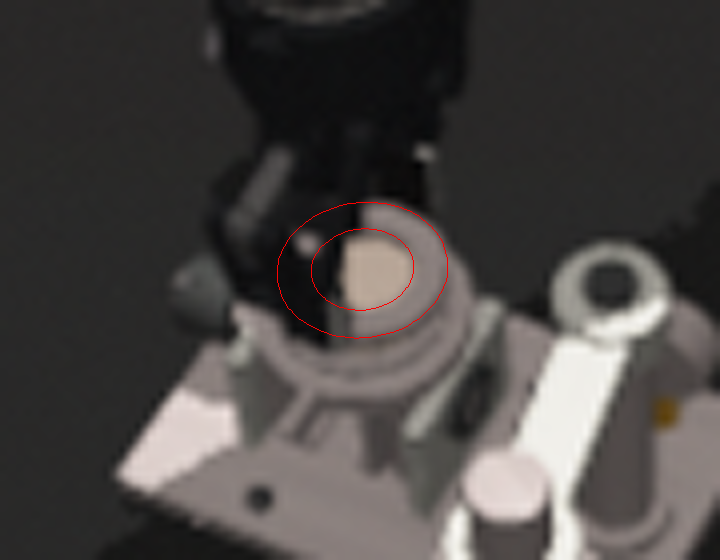

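Ring lines up with the target outline, with the white disc showing through the hole at about (375,272). Lower it and feel for contact.

Request:
{"api": "jog_arm", "payload": {"series": [{"tx": 0, "ty": 0.0008, "tz": 0.0004, "rx": 0, "ry": 0, "rz": 0, "fingers": 0.62}, {"tx": 0, "ty": 0.0016, "tz": 0.0004, "rx": 0, "ry": 0, "rz": 0, "fingers": 0.62}, {"tx": 0, "ty": 0.0022, "tz": 0.0004, "rx": 0, "ry": 0, "rz": 0, "fingers": 0.62}, {"tx": 0, "ty": 0.0022, "tz": 0.0004, "rx": 0, "ry": 0, "rz": 0, "fingers": 0.62}, {"tx": 0, "ty": 0.0022, "tz": 0.0004, "rx": 0, "ry": 0, "rz": 0, "fingers": 0.62}]}}

```text
t: 14.8
position: [556.1, -114.1, 95.6]
tool_rot: [0.536, -0.536, 0.461, -0.461]
force: [0.0, -0.6, -0.3]
gripper_width: 57.3
```

Request:
{"api": "jog_arm", "payload": {"series": [{"tx": 0, "ty": 0.0003, "tz": 0, "rx": 0, "ry": 0, "rz": 0, "fingers": 0.62}, {"tx": 0, "ty": 0.0006, "tz": 0, "rx": 0, "ry": 0, "rz": 0, "fingers": 0.62}, {"tx": 0, "ty": 0.0006, "tz": 0, "rx": 0, "ry": 0, "rz": 0, "fingers": 0.62}, {"tx": 0, "ty": 0.0006, "tz": 0, "rx": 0, "ry": 0, "rz": 0, "fingers": 0.62}]}}

```text
t: 15.13
position: [556.1, -114.1, 95.4]
tool_rot: [0.536, -0.536, 0.461, -0.461]
force: [-1.7, 0.2, 6.9]
gripper_width: 56.8
```

Request:
{"api": "jog_arm", "payload": {"series": [{"tx": 0, "ty": 0, "tz": 0, "rx": 0, "ry": 0, "rz": 0, "fingers": 0.7}, {"tx": 0, "ty": 0, "tz": 0, "rx": 0, "ry": 0, "rz": 0, "fingers": 0.78}, {"tx": 0, "ty": 0, "tz": 0, "rx": 0, "ry": 0, "rz": 0, "fingers": 0.82}, {"tx": 0, "ty": 0, "tz": 0, "rx": 0, "ry": 0, "rz": 0, "fingers": 0.82}, {"tx": 0, "ty": -0.01, "tz": 0, "rx": 0, "ry": 0, "rz": 0, "fingers": 0.82}, {"tx": 0, "ty": -0.04, "tz": 0, "rx": 0, "ry": 0, "rz": 0, "fingers": 0.82}, {"tx": 0, "ty": -0.08, "tz": 0, "rx": 0, "ry": 0, "rz": 0, "fingers": 0.8}, {"tx": 0, "ty": -0.115, "tz": 0, "rx": 0, "ry": 0, "rz": 0, "fingers": 0.7}, {"tx": 0, "ty": -0.125, "tz": 0, "rx": 0, "ry": 0, "rz": 0, "fingers": 0.6}, {"tx": 0, "ty": -0.125, "tz": 0, "rx": 0, "ry": 0, "rz": 0, "fingers": 0.6}]}}

```text
t: 15.97
position: [557.2, -114.5, 223.6]
tool_rot: [0.537, -0.535, 0.459, -0.463]
force: [1.4, 0.3, -0.3]
gripper_width: 50.9
```

```bash
python3 - <<'E'
from h import *
from cell import ctrl
k=8
c=ctrl.camera("scene"); pickle.dump(c,open("scene11.pkl","wb")); u,v=proj(c,[556,-114,95])[0].astype(int)
im=cv2.resize(c["color"][v-35:v+35,max(0,u-45):u+45,::-1],None,fx=k,fy=k,interpolation=cv2.INTER_CUBIC)
for r in(30,18):
    a=np.linspace(0,2*np.pi,120); q=(proj(c,np.stack([556+r*np.cos(a),-114.2+r*np.sin(a),0*a+104.5],1))-[u-45,v-35]+.5)*k
    cv2.polylines(im,[q.astype(np.int32)],True,(0,0,255),1)
cv2.imwrite(f"pics/s11.png",im)
E
python3 g.py 636.8 13.2 205 0.15
```

```text
t=16.02 pos [ 556.6 -114.3  221.4] yaw 0.150 w 51.2 F [-0.2 -0.2 -0.8]
  tx -0.1141 ty 0.0165 tz 0.0983 | rx -0.002 ry -0.000 rz 0.001
```

View pics/s11.png

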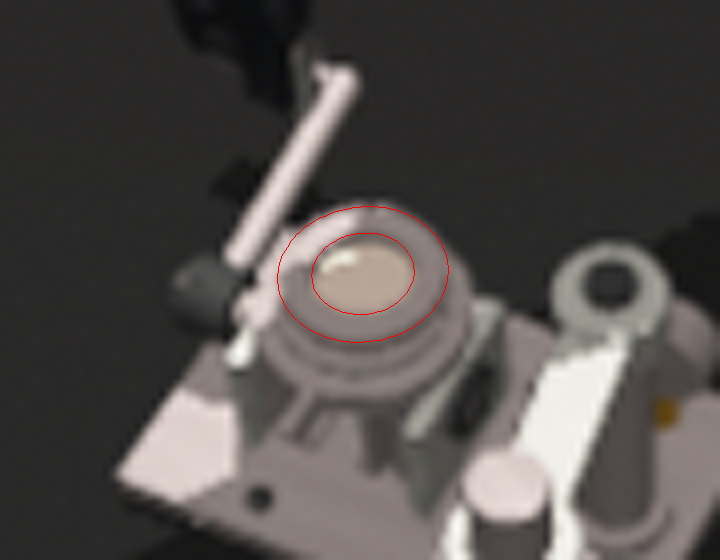

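The ring sits centred on the disc: outer and inner outlines both match. Next, the swing-arm post.

Request:
{"api": "jog_arm", "payload": {"series": [{"tx": -0.03, "ty": 0, "tz": 0.026, "rx": 0, "ry": 0, "rz": 0, "fingers": 0.6}, {"tx": -0.06, "ty": 0, "tz": 0.052, "rx": 0, "ry": 0, "rz": 0, "fingers": 0.6}, {"tx": -0.09, "ty": 0, "tz": 0.078, "rx": 0, "ry": 0, "rz": 0, "fingers": 0.6}, {"tx": -0.11, "ty": 0.005, "tz": 0.095, "rx": 0, "ry": 0, "rz": 0, "fingers": 0.6}, {"tx": -0.114, "ty": 0.01, "tz": 0.0985, "rx": 0, "ry": 0, "rz": 0, "fingers": 0.6}, {"tx": -0.114, "ty": 0.015, "tz": 0.0985, "rx": 0, "ry": 0, "rz": 0, "fingers": 0.6}, {"tx": -0.114, "ty": 0.015, "tz": 0.0985, "rx": 0, "ry": 0, "rz": 0, "fingers": 0.6}, {"tx": -0.114, "ty": 0.015, "tz": 0.0985, "rx": 0, "ry": 0, "rz": 0, "fingers": 0.6}]}}

```text
t: 16.68
position: [635.5, 12.4, 204.3]
tool_rot: [-0.535, 0.536, -0.462, 0.461]
force: [-0.6, -1.3, 0.8]
gripper_width: 51.5
```

```bash
python3 - <<'E'
from h import *
from cell import ctrl
k=8
c=ctrl.camera("scene"); pickle.dump(c,open("scene12.pkl","wb")); u,v=proj(c,[637,13,180])[0].astype(int)
im=cv2.resize(c["color"][v-35:v+35,max(0,u-45):u+45,::-1],None,fx=k,fy=k,interpolation=cv2.INTER_CUBIC)
r=14
a=np.linspace(0,2*np.pi,120); q=(proj(c,np.stack([636.8+r*np.cos(a),13.1+r*np.sin(a),0*a+178.5],1))-[u-45,v-35]+.5)*k
cv2.polylines(im,[q.astype(np.int32)],True,(0,0,255),1)
cv2.imwrite(f"pics/s12.png",im)
E
python3 g.py 636.8 13.1 152 0.15
```

```text
t=16.73 pos [635.7  12.2 204.8] yaw 0.148 w 51.4 F [ 0.4 -0.5 -0.1]
  tx -0.0007 ty 0.0528 tz 0.0012 | rx 0.001 ry -0.002 rz 0.000
```

View pics/s12.png

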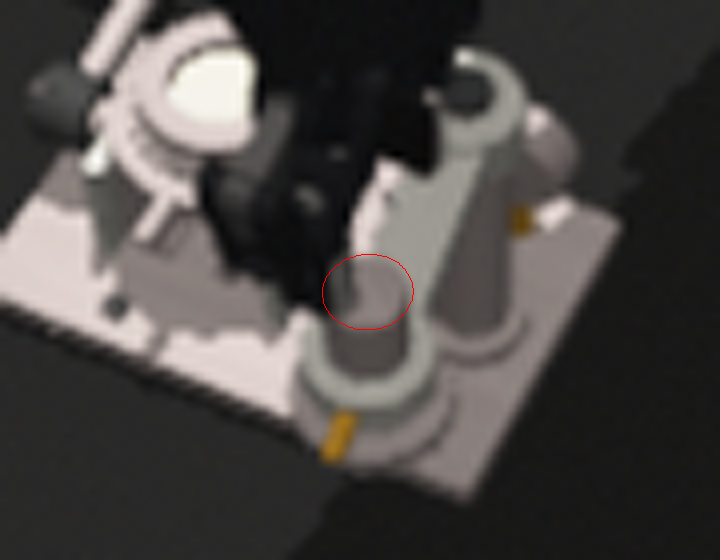

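Post top matches the predicted circle at (367,292). Descend and grip.

Request:
{"api": "jog_arm", "payload": {"series": [{"tx": -0.0007, "ty": 0.02, "tz": 0.001, "rx": 0, "ry": 0, "rz": 0, "fingers": 0.6}, {"tx": -0.0007, "ty": 0.04, "tz": 0.001, "rx": 0, "ry": 0, "rz": 0, "fingers": 0.6}, {"tx": -0.0007, "ty": 0.052, "tz": 0.001, "rx": 0, "ry": 0, "rz": 0, "fingers": 0.55}, {"tx": -0.0007, "ty": 0.053, "tz": 0.001, "rx": 0, "ry": 0, "rz": 0, "fingers": 0.45}, {"tx": -0.0007, "ty": 0.053, "tz": 0.001, "rx": 0, "ry": 0, "rz": 0, "fingers": 0.25}, {"tx": -0.0007, "ty": 0.053, "tz": 0.001, "rx": 0, "ry": 0, "rz": 0, "fingers": 0.25}, {"tx": -0.0007, "ty": 0.053, "tz": 0.001, "rx": 0, "ry": 0, "rz": 0, "fingers": 0.25}, {"tx": -0.0007, "ty": 0.053, "tz": 0.001, "rx": 0, "ry": 0, "rz": 0, "fingers": 0.25}], "squeeze": 25}}

```text
t: 17.4
position: [637.6, 13.8, 152.3]
tool_rot: [0.536, -0.536, 0.461, -0.462]
force: [4.0, -0.6, -9.5]
gripper_width: 27.0
```

Run:
```python
from h import *
from cell import ctrl
s=ctrl.observe(); p=s["position"]; print(p,s["force"],s["gripper_width"])
M=quat2R(s["tool_rot"]); psi=.151
col=np.array([556-100*np.sin(psi),-114.2+100*np.cos(psi)])
d=p[:2]-col; print("r",np.hypot(*d),"ang",np.arctan2(d[1],d[0])); 
a0=np.arctan2(d[1],d[0])+np.pi/2-psi; print("a",a0); r=np.hypot(*d)
for a in list(np.arange(a0-.09,0,-.09))+[0,-.01]:
    w=np.array([*(col+r*np.array([np.cos(a-np.pi/2+psi),np.sin(a-np.pi/2+psi)])),p[2]])
    t=M.T@(w-p)/1000; print(round(a,2),t.round(4))
```

```text
[637.61889011  13.81663801 152.3185335 ] [ 4.01921654 -0.58834853 -9.53411163] 26.980702447646088
r 100.96259668741251 ang 0.2929372472398241
a 1.7127335740347207
1.62 [0.009  0.     0.0009]
1.53 [0.0181 0.     0.001 ]
1.44 [0.0272 0.     0.0002]
1.35 [ 0.0361  0.     -0.0013]
1.26 [ 0.0449  0.     -0.0037]
1.17 [ 0.0534  0.     -0.0068]
1.08 [ 0.0616  0.     -0.0107]
0.99 [ 0.0695  0.     -0.0153]
0.9 [ 0.0769  0.     -0.0206]
0.81 [ 0.0837  0.     -0.0265]
0.72 [ 0.0901 -0.     -0.033 ]
0.63 [ 0.0958 -0.     -0.0401]
0.54 [ 0.1008 -0.     -0.0476]
0.45 [ 0.1052 -0.     -0.0556]
0.36 [ 0.1088 -0.     -0.0639]
0.27 [ 0.1116 -0.     -0.0725]
0.18 [ 0.1137 -0.     -0.0814]
0.09 [ 0.115  -0.     -0.0904]
0.0 [ 1.154e-01 -1.000e-04 -9.950e-02]
0 [ 1.154e-01 -1.000e-04 -9.970e-02]
-0.01 [ 1.154e-01 -1.000e-04 -1.007e-01]
```

Request:
{"api": "jog_arm", "payload": {"series": [{"tx": 0.009, "ty": 0, "tz": 0.001, "rx": 0, "ry": 0, "rz": 0, "fingers": 0.25}, {"tx": 0.018, "ty": 0, "tz": 0.001, "rx": 0, "ry": 0, "rz": 0, "fingers": 0.25}, {"tx": 0.027, "ty": 0, "tz": 0, "rx": 0, "ry": 0, "rz": 0, "fingers": 0.25}, {"tx": 0.036, "ty": 0, "tz": -0.0015, "rx": 0, "ry": 0, "rz": 0, "fingers": 0.25}, {"tx": 0.045, "ty": 0, "tz": -0.004, "rx": 0, "ry": 0, "rz": 0, "fingers": 0.25}, {"tx": 0.053, "ty": 0, "tz": -0.007, "rx": 0, "ry": 0, "rz": 0, "fingers": 0.25}, {"tx": 0.0615, "ty": 0, "tz": -0.011, "rx": 0, "ry": 0, "rz": 0, "fingers": 0.25}, {"tx": 0.0695, "ty": 0, "tz": -0.0155, "rx": 0, "ry": 0, "rz": 0, "fingers": 0.25}, {"tx": 0.077, "ty": 0, "tz": -0.021, "rx": 0, "ry": 0, "rz": 0, "fingers": 0.25}, {"tx": 0.0835, "ty": 0, "tz": -0.0265, "rx": 0, "ry": 0, "rz": 0, "fingers": 0.25}]}}

```text
t: 18.23
position: [629.8, -75.8, 153.3]
tool_rot: [0.537, -0.534, 0.457, -0.466]
force: [45.4, -19.0, -26.3]
gripper_width: 27.1
```

```bash
cat > sw.py <<'E'
from h import *
from cell import ctrl
s=ctrl.observe(); p=s["position"]; print(p,s["force"],s["gripper_width"])
M=quat2R(s["tool_rot"]); psi=.151
col=np.array([556-100*np.sin(psi),-114.2+100*np.cos(psi)])
d=p[:2]-col;r=np.hypot(*d); a0=np.arctan2(d[1],d[0])+np.pi/2-psi; print("r",r,"a",a0)
r=100.3
for a in list(np.arange(a0-.09,0,-.09))+[0,-.01]:
    w=np.array([*(col+r*np.array([np.cos(a-np.pi/2+psi),np.sin(a-np.pi/2+psi)])),p[2]])
    t=M.T@(w-p)/1000; print(round(a,2),t.round(4))
E
python3 sw.py
```

```text
[629.8466801  -75.81093552 153.3237813 ] [ 45.40134149 -19.04539559 -26.26482824] 27.067529279156304
r 107.50957461112533 a 0.8224021237687694
0.73 [ 0.0015 -0.0001 -0.0117]
0.64 [ 0.0072 -0.0002 -0.0187]
0.55 [ 0.0123 -0.0002 -0.0261]
0.46 [ 0.0167 -0.0003 -0.034 ]
0.37 [ 0.0204 -0.0004 -0.0422]
0.28 [ 0.0233 -0.0004 -0.0507]
0.19 [ 0.0255 -0.0005 -0.0595]
0.1 [ 0.0269 -0.0006 -0.0684]
0.01 [ 0.0274 -0.0007 -0.0774]
0 [ 0.0274 -0.0007 -0.0787]
-0.01 [ 0.0274 -0.0007 -0.0797]
```

Run:
```python
from h import *
from cell import ctrl
k=6
for n in("scene","top"):
    c=ctrl.camera(n); pickle.dump(c,open(n+"13.pkl","wb")); u,v=proj(c,[600,-50,150])[0].astype(int)
    im=cv2.resize(c["color"][v-45:v+45,max(0,u-60):u+60,::-1],None,fx=k,fy=k,interpolation=cv2.INTER_CUBIC)
    cv2.imwrite(f"pics/{n}13.png",im)
s=ctrl.observe();print(s["position"],s["force"],s["moment"])
```

```text
[628.73109046 -76.53021612 153.92273346] [ 32.27337783 -19.14641011 -19.06743585] [-3.75573566 -6.22203629 -0.46250392]
```

View pics/scene13.png

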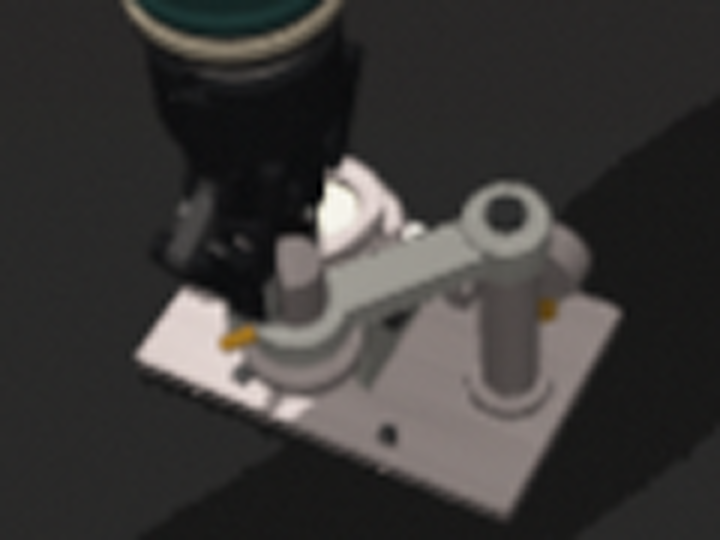

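View pics/top13.png

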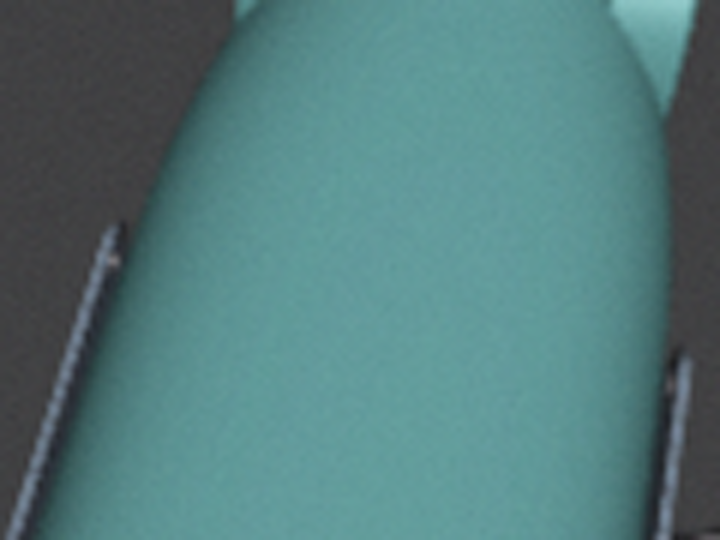

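Request:
{"api": "jog_arm", "payload": {"series": [{"tx": 0, "ty": 0, "tz": 0, "rx": 0, "ry": 0, "rz": 0, "fingers": 0.4}, {"tx": 0, "ty": 0, "tz": 0, "rx": 0, "ry": 0, "rz": 0, "fingers": 0.55}, {"tx": 0, "ty": 0, "tz": 0, "rx": 0, "ry": 0, "rz": 0, "fingers": 0.55}]}}

```text
t: 18.58
position: [623.4, -72.4, 152.6]
tool_rot: [0.536, -0.536, 0.461, -0.461]
force: [-0.1, -0.9, 0.4]
gripper_width: 46.6
```

Run:
```python
from h import *
from cell import ctrl
k=8
c=ctrl.camera("scene"); pickle.dump(c,open("scene14.pkl","wb")); 
s=ctrl.observe();print(s["position"],s["force"],s["moment"],s["gripper_width"])
u,v=proj(c,[615,-75,170])[0].astype(int)
im=cv2.resize(c["color"][v-35:v+35,max(0,u-45):u+45,::-1],None,fx=k,fy=k,interpolation=cv2.INTER_CUBIC)
psi=.151;col=np.array([556-100*np.sin(psi),-114.2+100*np.cos(psi)])
for a0,cl in((.75,(0,0,255)),(.85,(0,255,0)),(.95,(255,0,0))):
    P=col+100*np.array([np.cos(a0-np.pi/2+psi),np.sin(a0-np.pi/2+psi)]); print(a0,P)
    a=np.linspace(0,2*np.pi,120); r=14;q=(proj(c,np.stack([P[0]+r*np.cos(a),P[1]+r*np.sin(a),0*a+178.5],1))-[u-45,v-35]+.5)*k
    cv2.polylines(im,[q.astype(np.int32)],True,cl,1)
q=(proj(c,s["position"])-[u-45,v-35]+.5)*k; cv2.circle(im,tuple(q[0].astype(int).tolist()),4,(0,255,255),-1)
cv2.imwrite(f"pics/s14.png",im)
```

```text
[623.31197032 -72.29995593 152.41500629] [0.78670535 0.63115924 0.54569447] [0.01788419 0.04266774 0.02568676] 46.85505472777226
0.75 [619.35212992 -77.42051852]
0.85 [625.15840376 -69.28394194]
0.95 [630.12336818 -60.6083542 ]
```

View pics/s14.png

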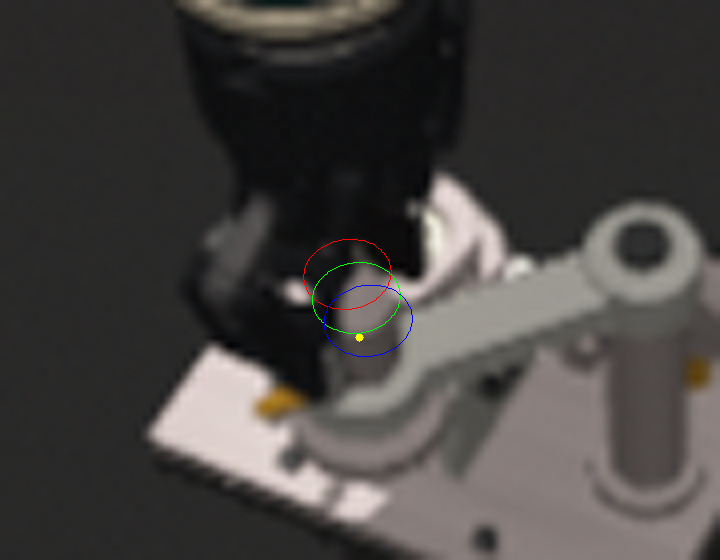

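The post (about a = 0.86, crop (370,310)) is still between the fingers. The force came from the post twisting between pads that did not turn. I'll turn the hand tangential to the arm, re-grip, and turn along with it.

```bash
python3 g.py 625.4 -69 152 1.01
```

```text
t=18.63 pos [623.3 -72.3 152.4] yaw 0.150 w 46.9 F [0.8 0.6 0.5]
  tx -0.0030 ty 0.0004 tz 0.0026 | rx -0.000 ry -0.860 rz 0.000
```

Request:
{"api": "jog_arm", "payload": {"series": [{"tx": -0.003, "ty": 0, "tz": 0.0026, "rx": 0, "ry": -0.12, "rz": 0, "fingers": 0.55}, {"tx": -0.003, "ty": 0, "tz": 0.0026, "rx": 0, "ry": -0.24, "rz": 0, "fingers": 0.55}, {"tx": -0.003, "ty": 0, "tz": 0.0026, "rx": 0, "ry": -0.36, "rz": 0, "fingers": 0.55}, {"tx": -0.003, "ty": 0, "tz": 0.0026, "rx": 0, "ry": -0.48, "rz": 0, "fingers": 0.55}, {"tx": -0.003, "ty": 0, "tz": 0.0026, "rx": 0, "ry": -0.6, "rz": 0, "fingers": 0.55}, {"tx": -0.003, "ty": 0, "tz": 0.0026, "rx": 0, "ry": -0.72, "rz": 0, "fingers": 0.55}, {"tx": -0.003, "ty": 0, "tz": 0.0026, "rx": 0, "ry": -0.84, "rz": 0, "fingers": 0.55}, {"tx": -0.003, "ty": 0, "tz": 0.0026, "rx": 0, "ry": -0.86, "rz": 0, "fingers": 0.55}, {"tx": -0.003, "ty": 0, "tz": 0.0026, "rx": 0, "ry": -0.86, "rz": 0, "fingers": 0.4}, {"tx": -0.003, "ty": 0, "tz": 0.0026, "rx": 0, "ry": -0.86, "rz": 0, "fingers": 0.4}]}}

```text
t: 19.47
position: [625.5, -68.8, 151.9]
tool_rot: [0.679, -0.679, 0.197, -0.197]
force: [-0.5, 0.4, 0.7]
gripper_width: 34.2
```

Request:
{"api": "jog_arm", "payload": {"series": [{"tx": 0, "ty": 0, "tz": 0, "rx": 0, "ry": 0, "rz": 0, "fingers": 0.25}, {"tx": 0, "ty": 0, "tz": 0, "rx": 0, "ry": 0, "rz": 0, "fingers": 0.25}, {"tx": 0, "ty": 0, "tz": 0, "rx": 0, "ry": 0, "rz": 0, "fingers": 0.25}, {"tx": 0, "ty": 0, "tz": 0, "rx": 0, "ry": 0, "rz": 0, "fingers": 0.25}], "squeeze": 20}}

```text
t: 19.8
position: [625.6, -68.9, 152.0]
tool_rot: [0.679, -0.679, 0.196, -0.196]
force: [-2.3, 1.4, 5.2]
gripper_width: 27.0
```

```bash
cat > sw2.py <<'E'
from h import *
from cell import ctrl
s=ctrl.observe(); p=s["position"]; print(p.round(1),s["force"].round(1),s["gripper_width"])
M=quat2R(s["tool_rot"]); psi=.151
print("yaw",np.arctan2(M[1,2],M[0,2]))
col=np.array([556-100*np.sin(psi),-114.2+100*np.cos(psi)])
d=p[:2]-col;r=np.hypot(*d); a0=np.arctan2(d[1],d[0])+np.pi/2-psi; print("r",r,"a",a0)
for a in list(np.arange(a0-.07,0,-.07))+[0,-.01]:
    w=np.array([*(col+r*np.array([np.cos(a-np.pi/2+psi),np.sin(a-np.pi/2+psi)])),p[2]])
    t=M.T@(w-p)/1000; print(round(a,2),t.round(4),"ry",round(a0-a,3))
E
python3 sw2.py
```

```text
[625.6 -68.9 152. ] [-2.3  1.4  5.2] 27.018044640710563
yaw 1.0087189005874504
r 100.18265879606224 a 0.8558803015238727
0.79 [-0.0003 -0.     -0.007 ] ry 0.07
0.72 [-0.001 -0.    -0.014] ry 0.14
0.65 [-0.0022 -0.     -0.0209] ry 0.21
0.58 [-0.004  -0.     -0.0277] ry 0.28
0.51 [-0.0061 -0.     -0.0343] ry 0.35
0.44 [-0.0088 -0.     -0.0408] ry 0.42
0.37 [-0.0119 -0.     -0.0471] ry 0.49
0.3 [-0.0154 -0.     -0.0532] ry 0.56
0.23 [-0.0193 -0.     -0.059 ] ry 0.63
0.16 [-0.0237 -0.     -0.0645] ry 0.7
0.09 [-0.0284 -0.     -0.0697] ry 0.77
0.02 [-0.0335 -0.     -0.0745] ry 0.84
0 [-0.0346 -0.     -0.0756] ry 0.856
-0.01 [-0.0354 -0.     -0.0762] ry 0.866
```

Request:
{"api": "jog_arm", "payload": {"series": [{"tx": -0.0003, "ty": 0, "tz": -0.007, "rx": 0, "ry": 0.07, "rz": 0, "fingers": 0.25}, {"tx": -0.001, "ty": 0, "tz": -0.014, "rx": 0, "ry": 0.14, "rz": 0, "fingers": 0.25}, {"tx": -0.0022, "ty": 0, "tz": -0.0209, "rx": 0, "ry": 0.21, "rz": 0, "fingers": 0.25}, {"tx": -0.004, "ty": 0, "tz": -0.0277, "rx": 0, "ry": 0.28, "rz": 0, "fingers": 0.25}, {"tx": -0.0061, "ty": 0, "tz": -0.0343, "rx": 0, "ry": 0.35, "rz": 0, "fingers": 0.25}]}}

```text
t: 20.22
position: [602.3, -94.6, 152.0]
tool_rot: [0.635, -0.634, 0.312, -0.313]
force: [-0.7, 5.2, 4.7]
gripper_width: 26.9
```

```bash
python3 sw2.py
```

```text
[602.3 -94.6 152. ] [-0.7  5.2  4.7] 26.929022542897172
yaw 0.6557262394753739
r 100.26177544975967 a 0.5078282000651507
0.44 [-0.0002 -0.     -0.007 ] ry 0.07
0.37 [-0.0009 -0.     -0.014 ] ry 0.14
0.3 [-0.0021 -0.     -0.0209] ry 0.21
0.23 [-0.0038 -0.     -0.0277] ry 0.28
0.16 [-0.006  -0.     -0.0344] ry 0.35
0.09 [-0.0086 -0.     -0.0409] ry 0.42
0.02 [-0.0117 -0.0001 -0.0472] ry 0.49
0 [-0.0125 -0.0001 -0.0488] ry 0.508
-0.01 [-0.013  -0.0001 -0.0497] ry 0.518
```

Small forces now; carry on to near home, then feel for the stop.

Request:
{"api": "jog_arm", "payload": {"series": [{"tx": -0.0002, "ty": 0, "tz": -0.007, "rx": 0, "ry": 0.07, "rz": 0, "fingers": 0.25}, {"tx": -0.0009, "ty": 0, "tz": -0.014, "rx": 0, "ry": 0.14, "rz": 0, "fingers": 0.25}, {"tx": -0.0021, "ty": 0, "tz": -0.0209, "rx": 0, "ry": 0.21, "rz": 0, "fingers": 0.25}, {"tx": -0.0038, "ty": 0, "tz": -0.0277, "rx": 0, "ry": 0.28, "rz": 0, "fingers": 0.25}, {"tx": -0.006, "ty": 0, "tz": -0.0344, "rx": 0, "ry": 0.35, "rz": 0, "fingers": 0.25}, {"tx": -0.0086, "ty": 0, "tz": -0.0409, "rx": 0, "ry": 0.42, "rz": 0, "fingers": 0.25}, {"tx": -0.0105, "ty": 0, "tz": -0.045, "rx": 0, "ry": 0.47, "rz": 0, "fingers": 0.25}, {"tx": -0.0105, "ty": 0, "tz": -0.045, "rx": 0, "ry": 0.47, "rz": 0, "fingers": 0.25}]}}

```text
t: 20.88
position: [559.7, -113.7, 152.0]
tool_rot: [0.545, -0.544, 0.452, -0.451]
force: [1.1, 5.7, 2.5]
gripper_width: 27.2
```

```bash
python3 sw2.py
```

```text
[ 559.7 -113.7  152. ] [1.1 5.7 2.5] 27.165681291153494
yaw 0.18582629207685927
r 100.0884499130565 a 0.03760502936976143
0 [-0.0001 -0.     -0.0038] ry 0.038
-0.01 [-0.0001 -0.     -0.0048] ry 0.048
```

Request:
{"api": "jog_arm", "payload": {"series": [{"tx": 0, "ty": 0, "tz": -0.002, "rx": 0, "ry": 0.02, "rz": 0, "fingers": 0.25}, {"tx": -0.0001, "ty": 0, "tz": -0.004, "rx": 0, "ry": 0.038, "rz": 0, "fingers": 0.25}, {"tx": -0.0001, "ty": 0, "tz": -0.0048, "rx": 0, "ry": 0.038, "rz": 0, "fingers": 0.25}, {"tx": -0.0001, "ty": 0, "tz": -0.0048, "rx": 0, "ry": 0.038, "rz": 0, "fingers": 0.25}]}}

```text
t: 21.22
position: [557.3, -114.0, 152.1]
tool_rot: [0.538, -0.535, 0.46, -0.461]
force: [11.7, 9.3, -2.3]
gripper_width: 27.3
```

```bash
python3 sw2.py
```

```text
[ 557.3 -114.   152.1] [11.7  9.3 -2.3] 27.344879776397608
yaw 0.15267899261481505
r 100.05060579376423 a 0.012764587431623814
0 [ 0.     -0.     -0.0013] ry 0.013
-0.01 [-0.     -0.     -0.0023] ry 0.023
```

Request:
{"api": "jog_arm", "payload": {"series": [{"tx": 0, "ty": 0, "tz": -0.0015, "rx": 0, "ry": 0, "rz": 0, "fingers": 0.25}, {"tx": 0, "ty": 0, "tz": -0.0015, "rx": 0, "ry": 0, "rz": 0, "fingers": 0.25}]}}

```text
t: 21.38
position: [557.2, -114.1, 152.1]
tool_rot: [0.539, -0.535, 0.459, -0.461]
force: [21.0, 11.2, -7.3]
gripper_width: 27.9
```

```bash
python3 sw2.py|head -3
```

```text
[ 557.2 -114.1  152.1] [21.  11.2 -7.3] 27.90963240370174
yaw 0.15327815901027586
r 100.06056187592165 a 0.011915333342686046
```

The stop is reached: force rises with no motion. Release and lift.

Request:
{"api": "jog_arm", "payload": {"series": [{"tx": 0, "ty": 0, "tz": 0.001, "rx": 0, "ry": 0, "rz": 0, "fingers": 0.25}, {"tx": 0, "ty": 0, "tz": 0.0018, "rx": 0, "ry": 0, "rz": 0, "fingers": 0.42}, {"tx": 0, "ty": 0, "tz": 0.002, "rx": 0, "ry": 0, "rz": 0, "fingers": 0.55}, {"tx": 0, "ty": 0, "tz": 0.002, "rx": 0, "ry": 0, "rz": 0, "fingers": 0.55}, {"tx": 0, "ty": -0.015, "tz": 0.002, "rx": 0, "ry": 0, "rz": 0, "fingers": 0.55}, {"tx": 0, "ty": -0.04, "tz": 0.002, "rx": 0, "ry": 0, "rz": 0, "fingers": 0.55}, {"tx": 0, "ty": -0.06, "tz": 0.002, "rx": 0, "ry": 0, "rz": 0, "fingers": 0.55}, {"tx": 0.02, "ty": -0.06, "tz": -0.03, "rx": 0, "ry": 0, "rz": 0, "fingers": 0.55}, {"tx": 0.05, "ty": -0.06, "tz": -0.06, "rx": 0, "ry": 0, "rz": 0, "fingers": 0.55}, {"tx": 0.08, "ty": -0.06, "tz": -0.09, "rx": 0, "ry": 0, "rz": 0, "fingers": 0.55}]}}

```text
t: 22.22
position: [476.9, -207.0, 212.1]
tool_rot: [-0.537, 0.537, -0.46, 0.46]
force: [0.6, -0.9, -0.6]
gripper_width: 46.7
```

```bash
python3 - <<'E'
from h import *
from cell import ctrl
k=8
c=ctrl.camera("scene"); pickle.dump(c,open("scene15.pkl","wb")); u,v=proj(c,[556,-114,120])[0].astype(int)
im=cv2.resize(c["color"][v-35:v+35,max(0,u-45):u+45,::-1],None,fx=k,fy=k,interpolation=cv2.INTER_CUBIC)
for x,y,z,r,cl in((556.2,-114.2,178.5,14,(0,0,255)),(556,-114.2,104.5,30,(0,255,0))):
    a=np.linspace(0,2*np.pi,120); q=(proj(c,np.stack([x+r*np.cos(a),y+r*np.sin(a),0*a+z],1))-[u-45,v-35]+.5)*k
    cv2.polylines(im,[q.astype(np.int32)],True,cl,1)
cv2.imwrite(f"pics/s15.png",im)
psi=.151; seat=np.array([556.2,-114.2]); ex=np.array([np.cos(psi),np.sin(psi)]); ey=np.array([-np.sin(psi),np.cos(psi)])
ax=seat-97*ey; print("axis",ax)
for t in np.arange(0,1.41,.1): print(round(t,1),(ax-100*np.cos(t+.17)*ex).round(1),round(52+100*np.sin(t+.17),1))
E
python3 g.py 457 -225 150 0.15
```

```text
axis [ 570.79140238 -210.09625111]
0.0 [ 473.4 -224.9] 68.9
0.1 [ 475.5 -224.6] 78.7
0.2 [ 478.6 -224.1] 88.2
0.3 [ 482.6 -223.5] 97.3
0.4 [ 487.6 -222.8] 106.0
0.5 [ 493.3 -221.9] 114.1
0.6 [ 499.8 -220.9] 121.6
0.7 [ 507.  -219.8] 128.4
0.8 [ 514.9 -218.6] 134.5
0.9 [ 523.3 -217.3] 139.7
1.0 [ 532.2 -216. ] 144.1
1.1 [ 541.5 -214.6] 147.5
1.2 [ 551.1 -213.1] 150.0
1.3 [ 560.8 -211.6] 151.5
1.4 [ 570.7 -210.1] 152.0
t=22.27 pos [ 473.4 -212.3  212. ] yaw 0.149 w 46.6 F [ 0.6 -7.   1.5]
  tx 0.0100 ty 0.0621 tz -0.0180 | rx 0.002 ry -0.001 rz 0.002
```

View pics/s15.png

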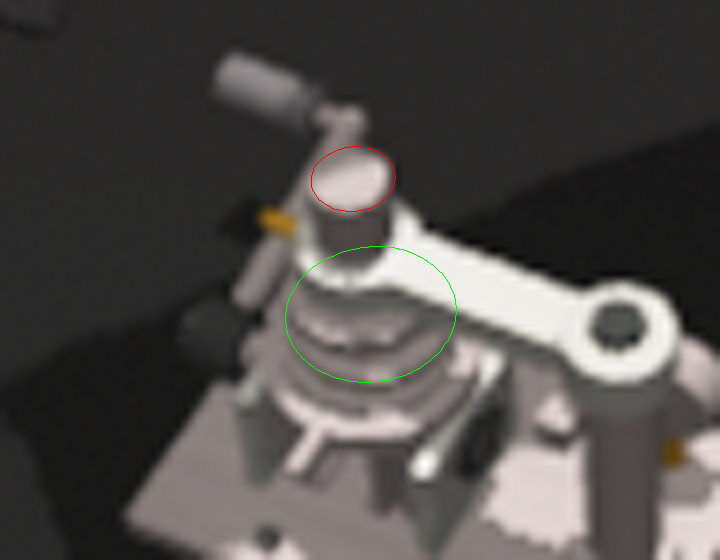

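Run:
```python
from h import *
k=8
psi=.151; seat=np.array([556.2,-114.2]); ex=np.array([np.cos(psi),np.sin(psi)]); ey=np.array([-np.sin(psi),np.cos(psi)])
g=seat-97*ey-100*np.cos(.17)*ex
for n in("scene15","top8"):
    c=load(n+".pkl"); 
    u,v=proj(c,[490,-200,70])[0].astype(int)
    im=cv2.resize(c["color"][v-35:v+35,max(0,u-45):u+45,::-1],None,fx=k,fy=k,interpolation=cv2.INTER_CUBIC)
    if n=="scene15": im=np.clip(im.astype(int)*1.7,0,255).astype(np.uint8)
    P=[]
    for s in(-21,21):
        a=np.linspace(0,2*np.pi,60)
        P=np.array([[*(g+s*ey+11*np.cos(t)*ex),68.9+11*np.sin(t)] for t in a]); q=(proj(c,P)-[u-45,v-35]+.5)*k
        cv2.polylines(im,[q.astype(np.int32)],True,(0,0,255),1)
    cv2.imwrite(f"pics/lev_{n}.png",im)
    w=pts(c); P=w.reshape(-1,3); d=P[:,:2]-g; m=(abs(d@ey)<18)&(abs(d@ex)<25)&(P[:,2]>40)&(P[:,2]<100)
    print(n,m.sum(),(d[m]@ex).mean(),np.percentile(d[m]@ex,[3,97]),np.percentile(P[m,2],[5,50,95]))
```

```text
scene15 81 6.913260558316049 [-3.32848397 13.91040139] [65.43217204 76.31764852 80.45927536]
top8 91 -1.9236900111739272 [-11.51663406   8.36105214] [71.84224594 78.0209879  82.09279864]
```

View pics/lev_scene15.png

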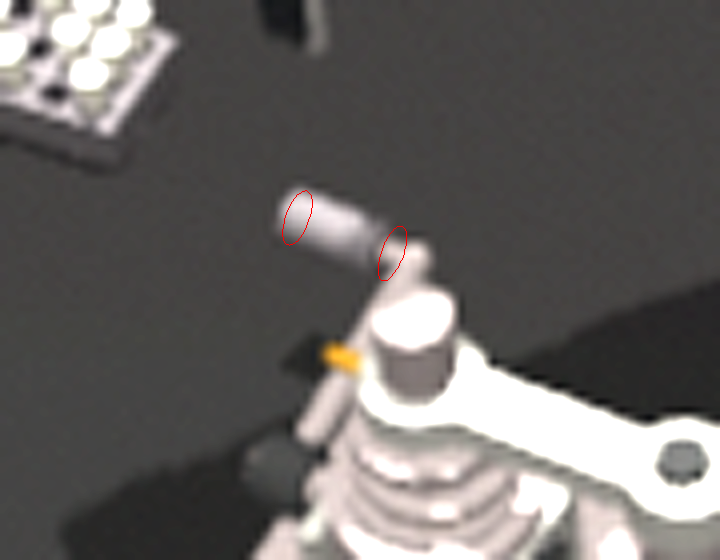

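View pics/lev_top8.png

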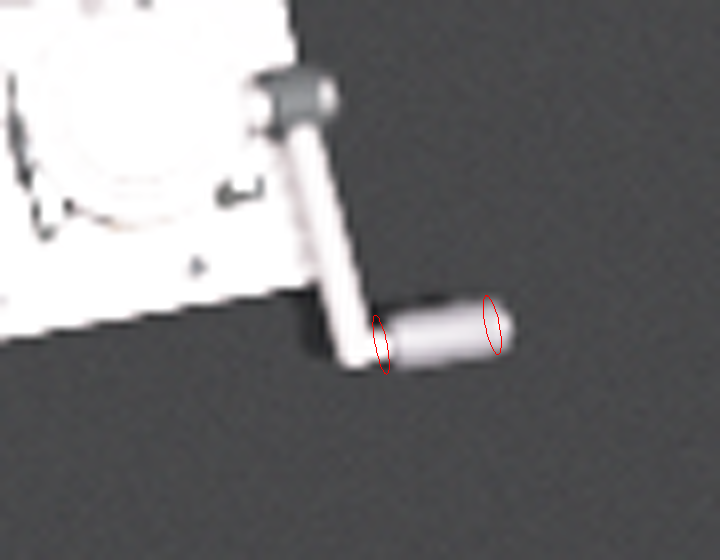

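```bash
python3 g.py 473.3 -228.5 50 0.15
```

```text
t=22.27 pos [ 473.4 -212.3  212. ] yaw 0.149 w 46.6 F [ 0.6 -7.   1.5]
  tx 0.0157 ty 0.1621 tz -0.0023 | rx 0.002 ry -0.001 rz 0.002
```

Request:
{"api": "jog_arm", "payload": {"series": [{"tx": 0.015, "ty": 0.02, "tz": -0.0023, "rx": 0, "ry": 0, "rz": 0, "fingers": 0.6}, {"tx": 0.0157, "ty": 0.05, "tz": -0.0023, "rx": 0, "ry": 0, "rz": 0, "fingers": 0.6}, {"tx": 0.0157, "ty": 0.08, "tz": -0.0023, "rx": 0, "ry": 0, "rz": 0, "fingers": 0.6}, {"tx": 0.0157, "ty": 0.1, "tz": -0.0023, "rx": 0, "ry": 0, "rz": 0, "fingers": 0.6}, {"tx": 0.0157, "ty": 0.1, "tz": -0.0023, "rx": 0, "ry": 0, "rz": 0, "fingers": 0.6}, {"tx": 0.0157, "ty": 0.1, "tz": -0.0023, "rx": 0, "ry": 0, "rz": 0, "fingers": 0.6}, {"tx": 0.0157, "ty": 0.1, "tz": -0.0023, "rx": 0, "ry": 0, "rz": 0, "fingers": 0.6}]}}

```text
t: 22.85
position: [478.6, -222.7, 113.1]
tool_rot: [0.536, -0.536, 0.46, -0.461]
force: [-0.8, -0.2, 0.3]
gripper_width: 51.4
```

```bash
python3 g.py 473.3 -228.5 50 0.15
python3 - <<'E'
from h import *
from cell import ctrl
k=8
for n in("scene","top"):
    c=ctrl.camera(n); pickle.dump(c,open(n+"16.pkl","wb")); u,v=proj(c,[480,-210,90])[0].astype(int)
    im=cv2.resize(c["color"][v-35:v+35,max(0,u-45):u+45,::-1],None,fx=k,fy=k,interpolation=cv2.INTER_CUBIC)
    if n=="scene": im=np.clip(im.astype(int)*1.7,0,255).astype(np.uint8)
    cv2.imwrite(f"pics/{n}16.png",im)
E
```

```text
t=22.85 pos [ 478.6 -222.7  113.1] yaw 0.152 w 51.4 F [-0.8 -0.2  0.3]
  tx 0.0048 ty 0.0631 tz -0.0062 | rx -0.001 ry 0.002 rz 0.001
```

View pics/scene16.png

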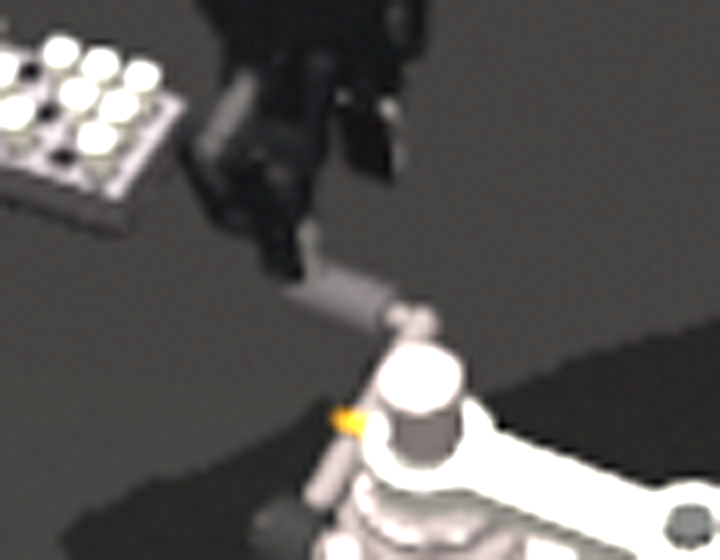

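View pics/top16.png

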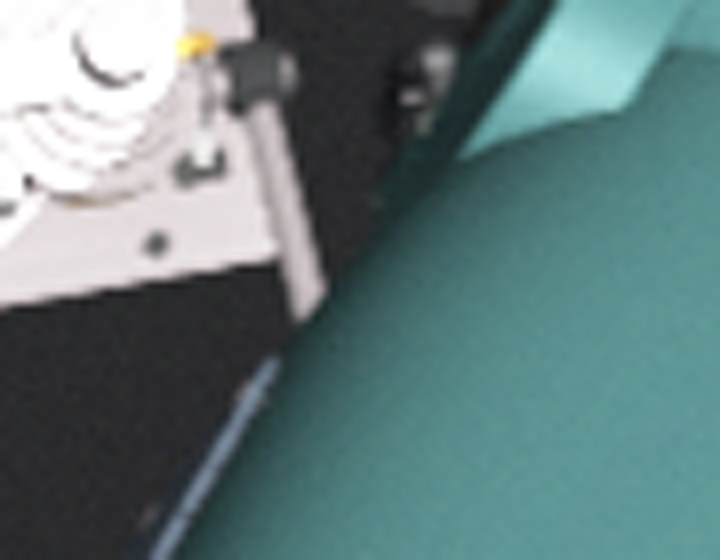

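Request:
{"api": "jog_arm", "payload": {"series": [{"tx": 0.0045, "ty": 0, "tz": -0.006, "rx": 0, "ry": 0, "rz": 0, "fingers": 0.6}, {"tx": 0.0045, "ty": 0.01, "tz": -0.006, "rx": 0, "ry": 0, "rz": 0, "fingers": 0.6}, {"tx": 0.0045, "ty": 0.03, "tz": -0.006, "rx": 0, "ry": 0, "rz": 0, "fingers": 0.6}, {"tx": 0.0045, "ty": 0.05, "tz": -0.006, "rx": 0, "ry": 0, "rz": 0, "fingers": 0.6}, {"tx": 0.0045, "ty": 0.061, "tz": -0.006, "rx": 0, "ry": 0, "rz": 0, "fingers": 0.6}, {"tx": 0.0045, "ty": 0.061, "tz": -0.006, "rx": 0, "ry": 0, "rz": 0, "fingers": 0.6}, {"tx": 0.0045, "ty": 0.061, "tz": -0.006, "rx": 0, "ry": 0, "rz": 0, "fingers": 0.6}]}}

```text
t: 23.53
position: [472.7, -228.1, 51.3]
tool_rot: [-0.536, 0.536, -0.461, 0.461]
force: [0.6, 0.2, 0.1]
gripper_width: 51.3
```

```bash
python3 g.py 473.3 -228.5 50 0.15
python3 - <<'E'
from h import *
from cell import ctrl
k=8
for n in("scene",):
    c=ctrl.camera(n); pickle.dump(c,open(n+"17.pkl","wb")); u,v=proj(c,[480,-210,90])[0].astype(int)
    im=cv2.resize(c["color"][v-35:v+35,max(0,u-45):u+45,::-1],None,fx=k,fy=k,interpolation=cv2.INTER_CUBIC)
    if n=="scene": im=np.clip(im.astype(int)*1.7,0,255).astype(np.uint8)
    cv2.imwrite(f"pics/{n}17.png",im)
E
```

```text
t=23.53 pos [ 472.7 -228.1   51.3] yaw 0.151 w 51.3 F [0.6 0.2 0.1]
  tx 0.0005 ty 0.0013 tz 0.0005 | rx 0.000 ry 0.001 rz 0.000
```

View pics/scene17.png

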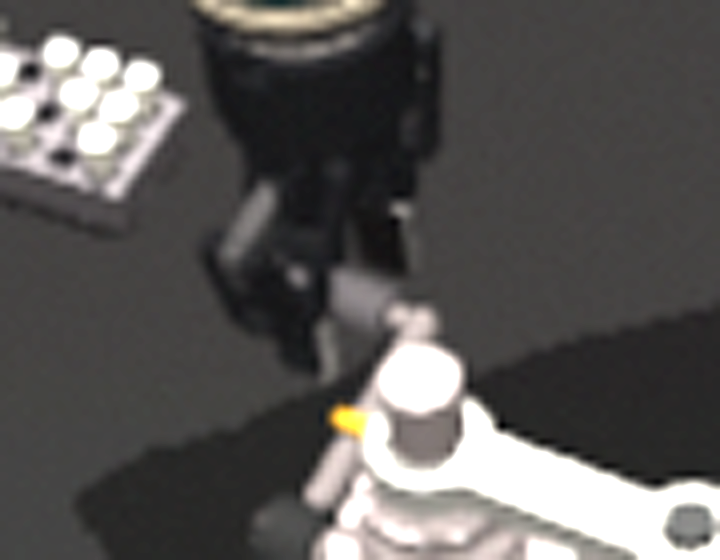

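The fingers straddle the sleeve at about (345,290). Close on it.

Request:
{"api": "jog_arm", "payload": {"series": [{"tx": 0, "ty": 0, "tz": 0, "rx": 0, "ry": 0, "rz": 0, "fingers": 0.45}, {"tx": 0, "ty": 0, "tz": 0, "rx": 0, "ry": 0, "rz": 0, "fingers": 0.3}, {"tx": 0, "ty": 0, "tz": 0, "rx": 0, "ry": 0, "rz": 0, "fingers": 0.15}, {"tx": 0, "ty": 0, "tz": 0, "rx": 0, "ry": 0, "rz": 0, "fingers": 0.15}, {"tx": 0, "ty": 0, "tz": 0, "rx": 0, "ry": 0, "rz": 0, "fingers": 0.15}, {"tx": 0, "ty": 0, "tz": 0, "rx": 0, "ry": 0, "rz": 0, "fingers": 0.15}], "squeeze": 50}}

```text
t: 24.08
position: [475.1, -228.0, 52.1]
tool_rot: [0.538, -0.536, 0.459, -0.462]
force: [10.0, 4.3, 2.5]
gripper_width: 20.3
```

```bash
cat > lv.py <<'E'
from h import *
from cell import ctrl
import sys
s=ctrl.observe(); p=s["position"]; print(s["t"],p.round(1),s["force"].round(1),s["gripper_width"])
t0=float(sys.argv[1]); M=quat2R(s["tool_rot"]); psi=.151; ex=np.array([np.cos(psi),np.sin(psi),0])
f=lambda t:-100*np.cos(t+.17)*ex+np.array([0,0,100*np.sin(t+.17)])
for t in np.append(np.arange(t0+.08,1.4,.08),1.4): print(round(t,2),(M.T@(f(t)-f(t0))/1000).round(4))
E
python3 lv.py 0
```

```text
24.0833 [ 475.1 -228.    52.1] [10.   4.3  2.5] 20.348031850791543
0.08 [ 0.     -0.0078  0.0017]
0.16 [ 0.     -0.0155  0.004 ]
0.24 [ 0.     -0.0229  0.007 ]
0.32 [ 0.     -0.0301  0.0105]
0.4 [ 0.0001 -0.037   0.0145]
0.48 [ 0.0001 -0.0435  0.0192]
0.56 [ 0.0001 -0.0497  0.0243]
0.64 [ 0.0001 -0.0554  0.0299]
0.72 [ 0.0001 -0.0606  0.0359]
0.8 [ 0.0001 -0.0654  0.0423]
0.88 [ 0.0001 -0.0696  0.0491]
0.96 [ 0.0002 -0.0732  0.0563]
1.04 [ 0.0002 -0.0763  0.0636]
1.12 [ 0.0002 -0.0788  0.0712]
1.2 [ 0.0002 -0.0807  0.079 ]
1.28 [ 0.0002 -0.0819  0.0869]
1.36 [ 0.0002 -0.0825  0.0949]
1.4 [ 0.0002 -0.0826  0.0989]
```

Request:
{"api": "jog_arm", "payload": {"series": [{"tx": 0, "ty": 0, "tz": 0.003, "rx": 0, "ry": 0, "rz": 0, "fingers": 0.15}, {"tx": 0, "ty": 0, "tz": 0.003, "rx": 0, "ry": 0, "rz": 0, "fingers": 0.15}, {"tx": 0, "ty": 0, "tz": 0.003, "rx": 0, "ry": 0, "rz": 0, "fingers": 0.15}]}}

```text
t: 24.33
position: [475.3, -227.9, 51.6]
tool_rot: [-0.536, 0.537, -0.461, 0.461]
force: [-7.2, -3.3, 10.1]
gripper_width: 20.7
```

```bash
python3 lv.py 0|head -1
```

```text
24.3333 [ 475.3 -227.9   51.6] [-7.2 -3.3 10.1] 20.728770819716313
```

Request:
{"api": "jog_arm", "payload": {"series": [{"tx": 0, "ty": -0.004, "tz": 0, "rx": 0, "ry": 0, "rz": 0, "fingers": 0.15}, {"tx": 0, "ty": -0.0078, "tz": 0.0005, "rx": 0, "ry": 0, "rz": 0, "fingers": 0.15}, {"tx": 0, "ty": -0.0155, "tz": 0.003, "rx": 0, "ry": 0, "rz": 0, "fingers": 0.15}, {"tx": 0, "ty": -0.0229, "tz": 0.006, "rx": 0, "ry": 0, "rz": 0, "fingers": 0.15}, {"tx": 0, "ty": -0.0301, "tz": 0.0095, "rx": 0, "ry": 0, "rz": 0, "fingers": 0.15}, {"tx": 0, "ty": -0.037, "tz": 0.0135, "rx": 0, "ry": 0, "rz": 0, "fingers": 0.15}, {"tx": 0, "ty": -0.0435, "tz": 0.0182, "rx": 0, "ry": 0, "rz": 0, "fingers": 0.15}, {"tx": 0, "ty": -0.0435, "tz": 0.0182, "rx": 0, "ry": 0, "rz": 0, "fingers": 0.15}]}}

```text
t: 25.0
position: [493.6, -225.0, 95.6]
tool_rot: [-0.536, 0.537, -0.461, 0.461]
force: [-9.4, -7.8, 1.8]
gripper_width: 20.4
```

```bash
python3 lv.py 0.48
```

```text
25.0 [ 493.6 -225.    95.6] [-9.4 -7.8  1.8] 20.415672871566425
0.56 [ 0.     -0.0062  0.0051]
0.64 [ 0.     -0.0119  0.0106]
0.72 [ 0.     -0.0172  0.0166]
0.8 [ 0.    -0.022  0.023]
0.88 [ 0.0001 -0.0263  0.0298]
0.96 [ 0.0001 -0.03    0.0369]
1.04 [ 0.0001 -0.0331  0.0443]
1.12 [ 0.0001 -0.0356  0.0518]
1.2 [ 0.0001 -0.0376  0.0596]
1.28 [ 0.0001 -0.0388  0.0675]
1.36 [ 0.0001 -0.0395  0.0755]
1.4 [ 0.0001 -0.0396  0.0795]
```

Request:
{"api": "jog_arm", "payload": {"series": [{"tx": 0, "ty": -0.0062, "tz": 0.0051, "rx": 0, "ry": 0, "rz": 0, "fingers": 0.15}, {"tx": 0, "ty": -0.0119, "tz": 0.0106, "rx": 0, "ry": 0, "rz": 0, "fingers": 0.15}, {"tx": 0, "ty": -0.0172, "tz": 0.0166, "rx": 0, "ry": 0, "rz": 0, "fingers": 0.15}, {"tx": 0, "ty": -0.022, "tz": 0.023, "rx": 0, "ry": 0, "rz": 0, "fingers": 0.15}, {"tx": 0, "ty": -0.0263, "tz": 0.0298, "rx": 0, "ry": 0, "rz": 0, "fingers": 0.15}, {"tx": 0, "ty": -0.03, "tz": 0.0369, "rx": 0, "ry": 0, "rz": 0, "fingers": 0.15}, {"tx": 0, "ty": -0.0331, "tz": 0.0443, "rx": 0, "ry": 0, "rz": 0, "fingers": 0.15}, {"tx": 0, "ty": -0.0356, "tz": 0.0518, "rx": 0, "ry": 0, "rz": 0, "fingers": 0.15}, {"tx": 0, "ty": -0.0356, "tz": 0.0518, "rx": 0, "ry": 0, "rz": 0, "fingers": 0.15}]}}

```text
t: 25.75
position: [545.6, -217.0, 131.8]
tool_rot: [-0.536, 0.537, -0.46, 0.461]
force: [-8.7, -3.1, 17.3]
gripper_width: 20.4
```

```bash
python3 lv.py 1.12
```

```text
25.75 [ 545.6 -217.   131.8] [-8.7 -3.1 17.3] 20.37671762468842
1.2 [ 0.     -0.0019  0.0078]
1.28 [ 0.     -0.0032  0.0157]
1.36 [ 0.     -0.0038  0.0236]
1.4 [ 0.     -0.0039  0.0276]
```

Request:
{"api": "jog_arm", "payload": {"series": [{"tx": 0, "ty": -0.003, "tz": 0.005, "rx": 0, "ry": 0, "rz": 0, "fingers": 0.15}, {"tx": 0, "ty": -0.0042, "tz": 0.011, "rx": 0, "ry": 0, "rz": 0, "fingers": 0.15}, {"tx": 0, "ty": -0.005, "tz": 0.0165, "rx": 0, "ry": 0, "rz": 0, "fingers": 0.15}, {"tx": 0, "ty": -0.0053, "tz": 0.022, "rx": 0, "ry": 0, "rz": 0, "fingers": 0.15}, {"tx": 0, "ty": -0.0055, "tz": 0.0275, "rx": 0, "ry": 0, "rz": 0, "fingers": 0.15}, {"tx": 0, "ty": -0.0055, "tz": 0.028, "rx": 0, "ry": 0, "rz": 0, "fingers": 0.15}, {"tx": 0, "ty": -0.0055, "tz": 0.028, "rx": 0, "ry": 0, "rz": 0, "fingers": 0.15}, {"tx": 0, "ty": -0.0055, "tz": 0.028, "rx": 0, "ry": 0, "rz": 0, "fingers": 0.15}]}}

```text
t: 26.42
position: [572.5, -212.7, 135.8]
tool_rot: [-0.536, 0.537, -0.461, 0.461]
force: [-2.4, -4.4, 2.0]
gripper_width: 20.3
```

```bash
python3 lv.py 1.4|head -1
python3 - <<'E'
from h import *
from cell import ctrl
k=8
for n in("scene","top"):
    c=ctrl.camera(n); pickle.dump(c,open(n+"18.pkl","wb")); u,v=proj(c,[560,-150,120])[0].astype(int)
    im=cv2.resize(c["color"][v-35:v+35,max(0,u-45):u+45,::-1],None,fx=k,fy=k,interpolation=cv2.INTER_CUBIC)
    if n=="scene": im=np.clip(im.astype(int)*1.5,0,255).astype(np.uint8)
    cv2.imwrite(f"pics/{n}18.png",im)
E
```

```text
26.4167 [ 572.5 -212.7  135.8] [-2.4 -4.4  2. ] 20.314367398000066
```

View pics/scene18.png

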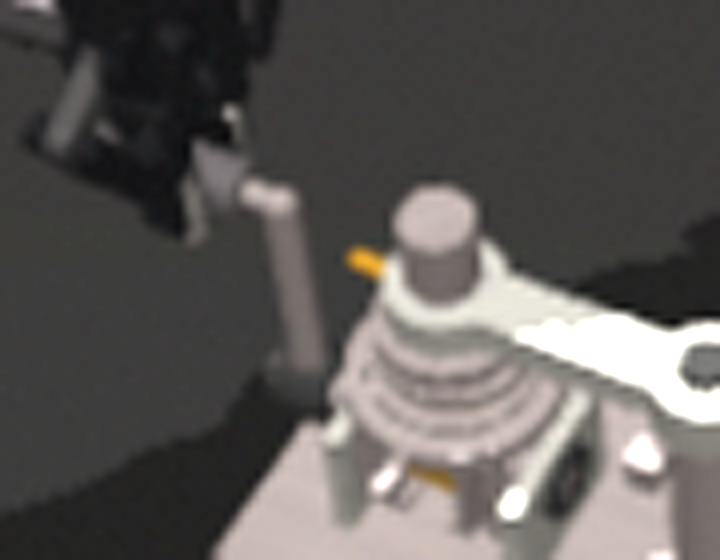

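View pics/top18.png

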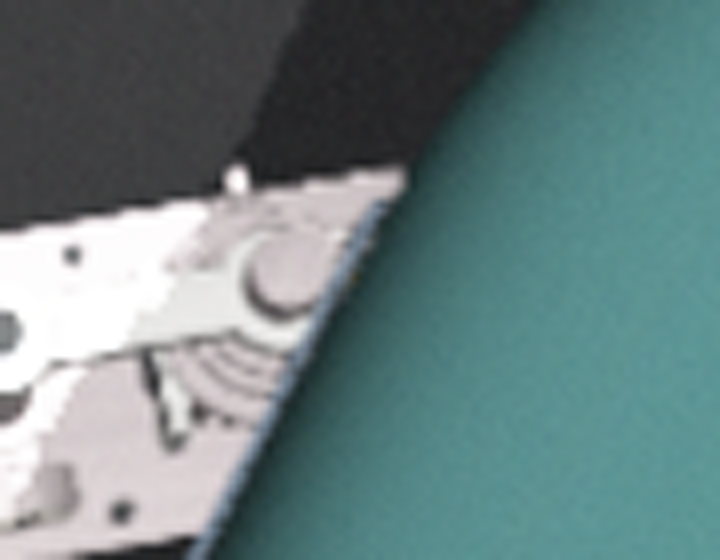

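Request:
{"api": "jog_arm", "payload": {"series": [{"tx": 0, "ty": 0, "tz": 0, "rx": 0, "ry": 0, "rz": 0, "fingers": 0.15}, {"tx": 0, "ty": 0, "tz": 0, "rx": 0, "ry": 0, "rz": 0, "fingers": 0.15}, {"tx": 0, "ty": 0, "tz": 0, "rx": 0, "ry": 0, "rz": 0, "fingers": 0.15}, {"tx": 0, "ty": 0, "tz": 0, "rx": 0, "ry": 0, "rz": 0, "fingers": 0.15}, {"tx": 0, "ty": 0, "tz": 0, "rx": 0, "ry": 0, "rz": 0, "fingers": 0.15}, {"tx": 0, "ty": 0, "tz": 0, "rx": 0, "ry": 0, "rz": 0, "fingers": 0.15}]}}

```text
t: 27.02
position: [572.5, -212.7, 135.8]
tool_rot: [-0.536, 0.536, -0.461, 0.461]
force: [-3.1, -3.8, 4.5]
gripper_width: 20.3
```

```bash
python3 lv.py 1.4|head -1
python3 - <<'E'
from h import *
from cell import ctrl
c=ctrl.camera("scene"); k=14
u,v=proj(c,[556,-114,115])[0].astype(int); v+=4
im=cv2.resize(c["color"][v-20:v+20,u-25:u+25,::-1],None,fx=k,fy=k,interpolation=cv2.INTER_CUBIC)
im=np.clip(im.astype(int)*1.4,0,255).astype(np.uint8)
for x,y,z,r,cl in((556.3,-114.2,116.5,30,(0,0,255)),(556.3,-114.2,96.5,40,(0,255,0)),(556.3,-114.2,116.5,27,(255,0,0))):
    a=np.linspace(0,2*np.pi,120); q=(proj(c,np.stack([x+r*np.cos(a),y+r*np.sin(a),0*a+z],1))-[u-25,v-20]+.5)*k
    cv2.polylines(im,[q.astype(np.int32)],True,cl,1)
cv2.imwrite("pics/s19.png",im)
cv2.imwrite("pics/s19full.png",c["color"][:,:,::-1])
w=pts(c).reshape(-1,3); r=np.hypot(w[:,0]-556.3,w[:,1]+114.2)
m=(r>32)&(r<39)&(w[:,0]>556)&(w[:,2]>80)&(w[:,2]<112); print("platen rim z",np.median(w[m,2]),m.sum())
E
```

```text
27.0167 [ 572.5 -212.7  135.8] [-3.1 -3.8  4.5] 20.28677556642302
platen rim z 97.33100750523772 94
```

View pics/s19.png

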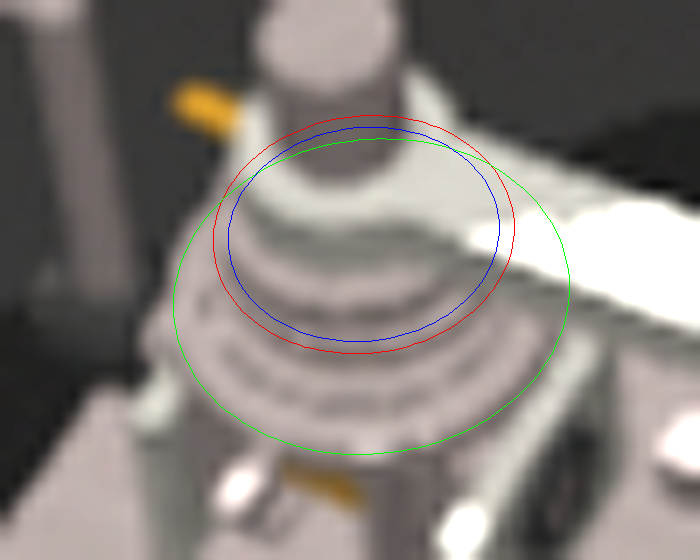

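View pics/s19full.png

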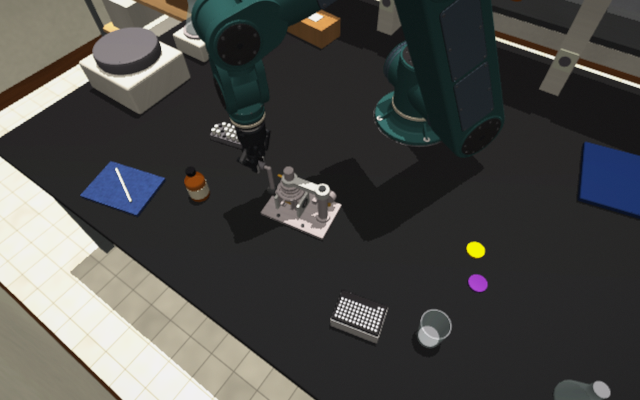

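The platen rim is at about 97 mm (12 mm lift expected), the stack is concentric with the foot, the lever is upright and held steady, and the bystanders are where they started. Handing in.

```bash
python3 -c "
from cell import ctrl
print(ctrl.hand_in()); print(ctrl.observe()['t'])"
```

```text
the job is handed in; nothing more can be done
None
the job is handed in; nothing more can be done
```

The filter stack is made up and clamped, and I handed the job in at about 27 s while still holding the lever straight up.

**What I did:** I set the white disc on the seat and laid the steel ring on top, feeling for contact before letting go of each. Then I swung the pressure arm onto its stop and turned the cam lever up to about 1.40 rad.

**Last checks:**
- **Stack:** the disc and ring outlines matched the seat centre to about 1 mm.
- **Pressure arm:** at the stop the force rose with no further motion. It still stood over the stack after I let go.
- **Lift:** the platen rim read about 97.3 mm, against 96.5 mm expected at full lift.
- **Lever:** it stood upright and held steady, with about 3–6 N at the wrist.
- **Bystanders:** those visible in the last picture looked where they started. The tube rack was partly hidden by the arm.

**What went wrong or disagreed:**
- **First swing of the arm:** I did not turn the hand along with the post, so it twisted in the pads. The wrist force rose to about 53 N, half-way through the swing. I released it, re-gripped with the hand turned, and finished with much lower forces.
- **Lever sleeve:** in the pictures it lay about 6 mm further right than the given dimensions, so I gripped nearer its visible middle.

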